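# Pick up three pump heads on their drive spindle and mount them

## Robot

A 6-joint arm with a two-finger parallel gripper is mounted at the origin on a cart in front of the work surface, level with it; the furniture and walls round the work are solid. World frame = base frame: x ahead of the robot, y to its left, z up, the work surface at z = 0. Lengths are in m, angles in rad, forces in N, time in s.
With the tool pointing down it reaches from about 0.3 to 0.775 m from the base axis. Payload 14.6 kg.
Tool frame: the origin (TCP) lies at the very end of the fingers, on their centre line; the grasp point (between the pads) lies 19 mm behind it (grasp_offset is the distance from the TCP to the grasp point, in m); y points along the fingers, x is the direction in which the jaws open and shut, and the axes are right-handed (so a half turn about y gives the same grasp; the last joint's range is limited). The gripper opens to 94 mm and grips with 3 to 60 N. Pads are 16 mm wide; open, the fingers measure 119 mm over their backs; the gripper's body (75 mm by 177 mm) begins 78 mm behind the grasp point.
Start: joints at [1.161, 0.3, 1.521, -0, 1.321, -0.067], TCP at [0.185, 0.518, 0.205] pointing down, gripper open.
Joint ranges: [-3.03, 3.03], [-0.79, 2.21], [0.23, 2.52], [-1.04, 4.18], [0, 3.07], [-2.55, 2.55]. Speed limits (rad/s): [2.22, 2.22, 2.57, 3.14, 3.14, 3.14].

## Interface

Orientations are given as a unit quaternion [x, y, z, w].
In Python, from cell import sense, read_camera, camera_model, close_job, grasp_offset gives the robot as it stands.
- The arm moves only by the shell command python3 -m crank 'ROWS' [FORCE]. ROWS is JSON, a list of rows, each a list of 7 numbers: the shift along the tool's x, y, z in cm, then the turn, a rotation vector about the tool's x, y, z in rad, then the closure, from -1 (fully open) to 1 (shut). A call has exactly 5 rows; each row is the pose to reach, as a shift and turn from the pose commanded when the call began, along the tool's axes at that moment; what a row does not reach only later rows make up. A row lasts 1/12 s, in which the tool goes at most 41.7 mm and 7.16 degrees, less where a joint would pass 70% of its speed; a pose out of reach is approached as far as the arm can. A call with a gripper value outside its range is refused whole. The fingers move at their own pace and stop on an object; FORCE is the grip in N (left out, the last holds). Time passes only in rows, so rows that repeat a pose let the fingers close, or fill a call up. It gives the time, the measured TCP pose, the force and the opening at its end, in the units of the state.
- sense(): the state, without advancing time (a new reading comes with each control period).
- read_camera(name): name is "scene" or "top" or "wrist"; returns the picture (384x512x3 uint8, red, green, blue); there is no depth.
- camera_model(name): a dict with "fx", "fy", "cx", "cy" (pixels), "view" (4x4, takes a point from world to camera coordinates). Camera axes: x right, y down, z forward; pixel columns grow to the right and rows downward; lengths in m; the calibration is good to about 2 mm. A picture is of the moment at which its call begins: read the wrist's pose just before it. camera_model takes no time and is no camera call; for the wrist camera it gives the pose at the moment of the call.
- close_job(): hands the job in, once; it reports no verdict.
The state is a dict: "t": time; "qpos": joint angles; "joint_velocities": joint speeds; "tau": joint torques, N m; "eef_pos": TCP position; "ee_rot": TCP orientation; "force": force on the tool from outside, world axes, zero at the start; "ft_torque": the same for the moment, N m; "finger_gap": opening from 0.0 (shut) to 1.0 (fully open).
Only numpy, scipy, OpenCV 4.12 (cv2) and the standard library are available. Lean on these libraries where they do the work, as an engineer would, in place of code of your own. Each camera call takes 0.05 s, during which the arm holds its last target.

## Task

Fit the three stacked pump heads to the pump drive in one go: take the drive spindle from its post on the assembly jig and thread it down through all three heads in the jig's nest until its collar rests on the top head - the rotors stand at unknown angles, so feel for each slot with light pressure and a slow turn, and never force it. Then turn the spindle to hook its foot under the lowest rotor and lift the whole stack out by the spindle, without handling the heads themselves. Set the stack gently down between the drive's corner guides until the lowest head lies flat on the mount plate, and only then let go, leaving the spindle standing in the stack with its collar down on the top head, and the filter, the cap and the syringe where they were.

Things in the scene. Friction and masses are not known exactly. Their poses are not given: they have to be found in the camera images.
- jig: Fixed assembly jig, aluminium, base plate 104 (x) x 220 (y) x 10 mm; origin at the centre of its underside. It carries the nest and, at y = -66 mm, a black holding post for the spindle. Jig and drive change sides and stand turned up to 0.4 rad.
- nest (a point): Centre of the jig's nest floor, 32 mm above the bench, axes as the jig's. Four upright corner angles, 40 mm tall above the floor, hold the heads with 1 mm play on each side and keep them from turning. In the floor is a round well 31 mm wide, 22 mm deep, for the spindle's nose and foot.
- post_top (a point): Centre of the top of the round holding post (46 mm across), 80 mm above the bench, axes as the jig's. The spindle hangs by its collar in an upright keyhole right through the post (slot along x); draw it straight up 66 mm to clear it.
- drive: Fixed pump drive, a low white case 160 (x) x 124 (y) mm, top 46 mm above the bench, with a small control strip at its -x end; origin at the centre of its underside.
- mount (a point): Centre of the drive's aluminium mount plate, 68 mm above the bench, axes as the drive's. The stack stands here square with the plate, any way round, between four black corner guides 15 mm tall: 2 mm play on each side up to 6 mm, above that leaning out as a lead-in (4 mm wider at the tips). Well in the middle: 31 mm wide, 22 mm deep.
- head_1: Lowest pump head: grey square plate 64 x 64 x 16 mm with a white round rotor in it, 95 to 160 g in all. Origin: centre of the underside, z up. The rotor (0.5 mm inside both faces) has an upright keyhole on the head's axis: a round bore 13 mm wide, and across it a slot 26.5 mm long and 8.5 mm wide.
- head_2: Middle pump head, like head_1, standing on it. Rotor angles are NOT part of these poses: at the start each slot lies anywhere up to 0.6 rad either side of its own head's x axis, all three differently. A rotor turns about its head's z axis against a drag of about 0.06 N m and stays where it is left.
- head_3: Top pump head, like head_1, standing on head_2. Only this one's rotor slot can be seen from above.
- spindle: Loose steel drive spindle, 120 g, 116 mm long, upright in the jig's post. Origin: tip of its nose at the bottom; z up along it; x along its foot and grip. Round shaft 11 mm thick, tapered at 0 to 3 mm. Fully down in the heads, its tip is 15.5 mm below the underside of head_1.
- foot (a point): Middle of the top of the spindle's T-foot, 13 mm above its tip. The foot is 24 mm long (x) and 4.5 mm thick (y), 8 mm high; its lowest 3 mm are narrowed to 21 x 3 mm. Fully down it has 3 mm of air under the lowest rotor; turned about 1 rad out of line with the lowest slot, either way, it holds the stack. There is no stop.
- collar (a point): Middle of the underside of the spindle's round collar, 63 mm above its tip; the collar is 36 mm across, 5 mm thick, and comes to rest on the top head's rotor.
- grip (a point): Middle of the spindle's flat black grip, 98 mm above its tip. The grip is 34 mm wide (x), 10 mm thick (y) and 40 mm tall (76 to 116 mm above the tip); pinch it across its 10 mm from above.
- inline_filter: Loose white inline filter disc, 48 mm wide, 46 mm tall; stays where it is. Origin at its underside.
- cap: Loose grey screw cap, 64 mm wide, 24 mm tall; stays where it is. Origin at its underside.
- syringe: Loose empty syringe lying flat, 165 mm long, 32 mm thick; stays where it is. Origin at its underside.
Not all that is in view belongs to the job. What is shaped like the head_3 but red or yellow is not meant.

How it is judged:
On the way, in this order (a step that is already met when the one before it is completed fails the run):
1. the spindle is threaded through all three heads, its foot below the lowest rotor, while the heads stand in the jig nest (z of spindle in the frame of head_1 below -0.013 m and x of spindle in the frame of head_1 between -0.005 and 0.005 m and y of spindle in the frame of head_1 between -0.005 and 0.005 m and horizontal distance between head_2 and head_1 below 0.005 m and horizontal distance between head_3 and head_1 below 0.007 m and z of head_2 in the frame of head_1 between 0.014 and 0.019 m and z of head_3 in the frame of head_1 between 0.03 and 0.036 m and distance between head_1 and nest below 0.005 m), for 0.1 s.
2. all three heads hang on the spindle, stacked, at least 45 mm above the nest floor (height (world z) of head_1 above 0.077 m and z of spindle in the frame of head_1 below -0.009 m and x of spindle in the frame of head_1 between -0.005 and 0.005 m and y of spindle in the frame of head_1 between -0.005 and 0.005 m and horizontal distance between head_2 and head_1 below 0.005 m and horizontal distance between head_3 and head_1 below 0.007 m and z of head_2 in the frame of head_1 between 0.014 and 0.019 m and z of head_3 in the frame of head_1 between 0.03 and 0.036 m and contact force between the fingers and head_1 below 1 N and contact force between the fingers and head_3 below 1 N), for 0.2 s.
3. the stack is set down: the lowest head lies on the mount plate (within 4 mm of its centre and 2.5 mm in height) while the spindle is still held (horizontal distance between head_1 and mount below 0.004 m and z of head_1 in the frame of mount between -0.0025 and 0.0025 m and contact force between the fingers and spindle above 1 N), for 0.1 s.
At the end, for the whole second after the job is handed in: head_1 lies flat on the mount plate (within 4 mm of its centre, 2.5 mm in height, 0.05 rad), head_2 and head_3 stand stacked on it (within 5 and 7 mm sideways), the spindle stands in the stack with its collar down on the top head (within 2 mm, upright within 0.08 rad), all released and at rest (horizontal distance between head_1 and mount below 0.004 m and z of head_1 in the frame of mount between -0.0025 and 0.0025 m and angle between head_1's own z axis and vertical below 0.05 rad and horizontal distance between head_2 and head_1 below 0.005 m and horizontal distance between head_3 and head_1 below 0.007 m and z of head_2 in the frame of head_1 between 0.014 and 0.019 m and z of head_3 in the frame of head_1 between 0.03 and 0.036 m and z of spindle in the frame of head_1 below -0.0135 m and angle between spindle's own z axis and vertical below 0.08 rad and linear speed of each of head_1, head_3, spindle below 0.02 m/s); the robot touches nothing.
It fails at once if the spindle is forced: it presses or pulls on a pump head with more than 70 N (contact force between spindle and head_1 above 70 N or contact force between spindle and head_2 above 70 N or contact force between spindle and head_3 above 70 N).
It fails at once if the gripper handles a pump head itself (more than 5 N) (contact force between the fingers and head_1 above 5 N or contact force between the fingers and head_2 above 5 N or contact force between the fingers and head_3 above 5 N).
It fails at once if the stack is banged or forced down on the drive (more than 70 N) (contact force between head_1 and drive above 70 N).
It fails at once if the filter, the cap or the syringe is moved more than 20 mm (distance of any of inline_filter, cap, syringe from where it was at the start of the episode above 0.02 m).
It also fails if it takes over 72 s, if anything falls off the work surface, if the arm or the gripper's body presses on something with over 40 N, if the wrist force passes 120 N, or if a joint passes its speed limit or range.

## Working session

There is one attempt and no reset: what is moved stays moved. The work goes in short steps, Python scripts to look and compute and a shell command to move; the robot and the scene stay as the last step left them, time stands still between calls to the robot, and variables do not carry over. Pictures are saved under pics/ and viewed, and the job is handed in when it is done.

```bash
ls; mkdir -p pics; python3 - <<'E'
from cell import *
import cv2
s=sense(); print(s['t'],s['eef_pos'],s['ee_rot'],s['force'],s['finger_gap'],grasp_offset)
for n in ("scene","top","wrist"):
    m=camera_model(n); 
    im=read_camera(n); cv2.imwrite(f"pics/{n}0.png",im[:,:,::-1]); print(n,{k:m[k] for k in('fx','fy','cx','cy')}); print(m['view'])
E
```

```text
pics
0.0 [0.18474675 0.5177346  0.20486155] [ 0.57817147  0.40701349 -0.40778543 -0.57772728] [-0.06285417 -0.24771141 -0.40533222] 0.9995196755669806 0.0188
scene {'fx': 468.4073630579286, 'fy': 468.4073630579286, 'cx': 263.2752618797999, 'cy': 186.37350981104925}
[[ 0.88038289 -0.47421149 -0.00703031 -0.54453612]
 [-0.27200178 -0.49272229 -0.8265832   0.17129737]
 [ 0.38851125  0.72962196 -0.56277064  1.13567599]
 [ 0.          0.          0.          1.        ]]
top {'fx': 355.93320000203255, 'fy': 355.93320000203255, 'cx': 248.56685305574257, 'cy': 193.19573646325895}
[[ 0.02272924 -0.99969737  0.00940971 -0.11174454]
 [-0.99268356 -0.02368422 -0.11839937  0.54251389]
 [ 0.11858641 -0.00664973 -0.99292147  0.86575103]
 [ 0.          0.          0.          1.        ]]
wrist {'fx': 266.81467766283436, 'fy': 266.81467766283436, 'cx': 254.16403388300932, 'cy': 192.9548719041787}
[[ 0.33622997  0.94177919 -0.00116653 -0.54956598]
 [ 0.90337946 -0.32217008  0.28304063 -0.02953089]
 [ 0.26618595 -0.09622056 -0.95910721  0.39187518]
 [ 0.          0.          0.          1.        ]]
```

View pics/scene0.png

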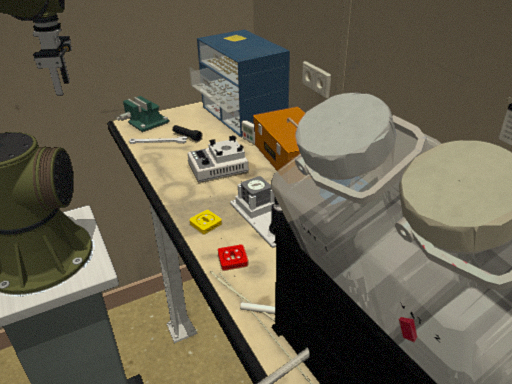

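View pics/top0.png

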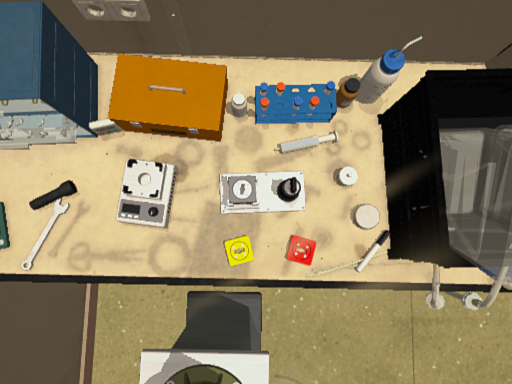

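View pics/wrist0.png

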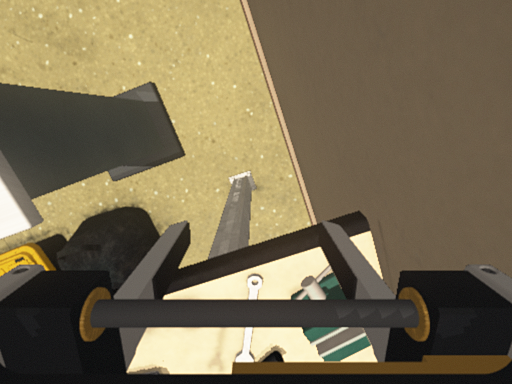

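The top view shows the jig at about (262,192), with its nest and stack at (242,190) and its post at (289,188). The drive is at (146,192), and the filter, cap and syringe are clear on the right. I'll enlarge this.

```bash
python3 - <<'E'
import cv2
im=cv2.imread("pics/top0.png")
c=im[150:230,210:310]; cv2.imwrite("pics/topA.png",cv2.resize(c,None,fx=7.5,fy=7.5,interpolation=cv2.INTER_CUBIC))
c=im[150:235,105:190]; cv2.imwrite("pics/topB.png",cv2.resize(c,None,fx=7,fy=7,interpolation=cv2.INTER_CUBIC))
E
```

```text
(no output)
```

View pics/topA.png

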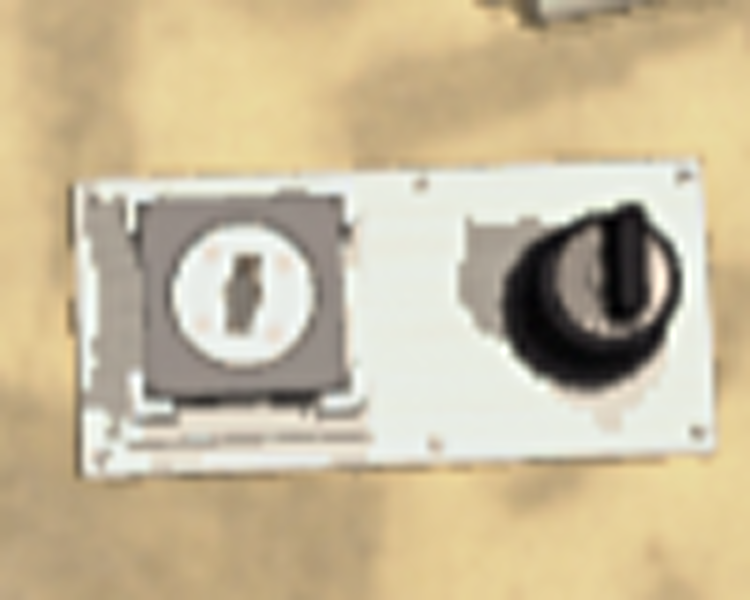

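View pics/topB.png

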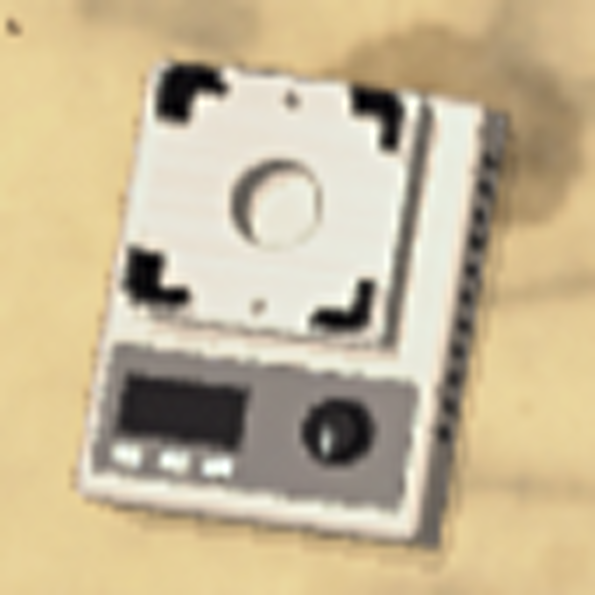

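The crops show the top head's rotor centre at about (243,293) and its slot tilted slightly. In the other crop, the mount well is at (276,204), and all the jig and plate corners can be read. Next I convert these to world positions.

```bash
cat > h.py <<'E'
import numpy as np
from cell import *
from scipy.spatial.transform import Rotation as R
def bp(m,u,v,z):
    V=np.array(m['view']);Rm=V[:3,:3];c=-Rm.T@V[:3,3]
    d=Rm.T@np.array([(u-m['cx'])/m['fx'],(v-m['cy'])/m['fy'],1]); return c+d*(z-c[2])/d[2]
def proj(m,p):
    V=np.array(m['view']);q=V[:3,:3]@np.asarray(p)+V[:3,3]; return np.array([m['fx']*q[0]/q[2]+m['cx'],m['fy']*q[1]/q[2]+m['cy']])
E
python3 - <<'E'
from h import *
m=camera_model("top")
def A(x,y,z): return bp(m,210+(x+.5)/7.5-.5,150+(y+.5)/7.5-.5,z)
def B(x,y,z): return bp(m,105+(x+.5)/7-.5,150+(y+.5)/7-.5,z)
np.set_printoptions(precision=4,suppress=True)
C=[A(75,182,.01),A(700,160,.01),A(715,450,.01),A(82,475,.01)]
print("jig",C,"ctr",np.mean(C,0))
d=(C[0]-C[1]+C[3]-C[2]); jy=np.arctan2(-d[0],d[1]); print("len",np.linalg.norm(d)/2,"yaw",jy)
c,s=np.cos(jy),np.sin(jy); J=np.mean(C,0); Rj=np.array([[c,-s],[s,c]])
print("post pred",J[:2]+Rj@[0,-.066], "rotor", A(243,293,.0795))
print("relative", Rj.T@(A(243,293,.0795)[:2]-J[:2]))
print("hole bottom nest?")
print("head corners",[A(*p,.08) for p in((140,200),(343,197),(350,385),(147,397))],)
print("slot",A(248,256,.0795),A(237,332,.0795))
gt=[A(622,208,.133),A(627,312,.133)];print("grip ends",gt)
print("mount hole",B(276,204,.068))
P=[B(160,62,.046),B(492,105,.046),B(425,540,.046),B(82,493,.046)]
print("drive",P,np.mean(P,0))
Q=[B(158,68,.068),B(422,100,.068),B(383,345,.068)];print("plate",Q,(Q[0]+Q[2])/2)
# guides outer corners
G=[B(160,65,.083),B(405,95,.083),B(370,330,.083),B(125,290,.083)];print("guides",G,np.mean(G,0))
E
```

```text
jig [array([ 0.5966, -0.0226,  0.01  ]), array([ 0.6097, -0.2398,  0.01  ]), array([ 0.5087, -0.2454,  0.01  ]), array([ 0.495 , -0.0283,  0.01  ])] ctr [ 0.5525 -0.134   0.01  ]
len 0.2175785719044362 yaw 0.06147100183365444
post pred [ 0.5566 -0.1999] rotor [ 0.55   -0.0827  0.0795]
relative [0.0007 0.0514]
hole bottom nest?
head corners [array([ 0.5792, -0.049 ,  0.08  ]), array([ 0.5818, -0.114 ,  0.08  ]), array([ 0.5213, -0.1175,  0.08  ]), array([ 0.5159, -0.0531,  0.08  ])]
slot [ 0.562  -0.084   0.0795] [ 0.5374 -0.0811  0.0795]
grip ends [array([ 0.5715, -0.1967,  0.133 ]), array([ 0.54  , -0.1984,  0.133 ])]
mount hole [0.5701 0.156  0.068 ]
drive [array([0.6239, 0.2068, 0.046 ]), array([0.6112, 0.0873, 0.046 ]), array([0.4557, 0.1034, 0.046 ]), array([0.4694, 0.2243, 0.046 ])] [0.54   0.1555 0.046 ]
plate [array([0.6171, 0.1998, 0.068 ]), array([0.6081, 0.1073, 0.068 ]), array([0.5219, 0.1163, 0.068 ])] [0.5695 0.1581 0.068 ]
guides [array([0.6151, 0.1941, 0.083 ]), array([0.6067, 0.1097, 0.083 ]), array([0.5254, 0.1173, 0.083 ]), array([0.5371, 0.201 , 0.083 ])] [0.5711 0.1555 0.083 ]
```

```bash
cat >> h.py <<'E'
np.set_printoptions(precision=4,suppress=True)
def tgt(pos,yaw,s=None,sign=None):
    """shift (cm) & rotvec in tool axes from measured pose to pos with spindle yaw"""
    s=s or sense(); T=R.from_quat(s['ee_rot'])
    best=None
    for sg in ((1,-1) if sign is None else (sign,)):
        x=sg*np.array([-np.sin(yaw),np.cos(yaw),0]); y=np.array([0,0,-1.]); G=R.from_matrix(np.c_[x,y,np.cross(x,y)])
        rv=(T.inv()*G).as_rotvec()
        print(sg,"shift cm",T.inv().apply(np.array(pos)-s['eef_pos'])*100,"rv",rv)
def st():
    s=sense(); M=R.from_quat(s['ee_rot']).as_matrix()
    x=M[:,0]; print("t",round(s['t'],2),"tcp",s['eef_pos'],"yaw",np.arctan2(-x[0],x[1]),"tilt",M[:2,1],"F",s['force'],"M",s['ft_torque'],"gap",s['finger_gap'],"q6",s['qpos'][5]); return s
E
python3 - <<'E'
from h import *
s=st(); print(R.from_quat(s['ee_rot']).as_matrix(), s['qpos'])
tgt([.5557,-.198,.19],.06)
m=camera_model("wrist");V=m['view'];print("cam",-V[:3,:3].T@V[:3,3])
E
```

```text
t 0.15 tcp [0.1848 0.5178 0.205 ] yaw -0.34278626809039314 tilt [-0.0003 -0.0008] F [ 0.0963 -0.1666  0.491 ] M [ 0.0281 -0.0291  0.0323] gap 0.9951783977959083 q6 -0.06662189779954583
[[ 0.3361 -0.0003 -0.9418]
 [ 0.9418 -0.0008  0.3361]
 [-0.0009 -1.      0.0001]] [ 1.1614  0.3003  1.5214  0.      1.3207 -0.0666]
1 shift cm [-54.9496   1.5465 -58.9921] rv [-0.0002 -0.4028 -0.0008]
-1 shift cm [-54.9496   1.5465 -58.9921] rv [ 0.0012  2.7388 -0.0003]
cam [0.1072 0.5458 0.3836]
```

```bash
python3 -m crank '[[-2.8,0,-3,0,0.12,0,-1],[-5.6,0,-6,0,0.24,0,-1],[-8.4,0,-9,0,0.36,0,-1],[-11.2,0,-12,0,0.48,0,-1],[-14,0,-15,0,0.6,0,-1]]' 20; python3 -c "
from h import *
st();tgt([.5557,-.198,.19],.06,sign=-1)"
```

```text
t: 0.57
eef_pos: [0.2793, 0.3339, 0.2053]
ee_rot: [0.673, 0.217, -0.217, -0.673]
force: [1.0, 0.4, 0.2]
finger_gap: 0.999
t 0.57 tcp [0.2793 0.3339 0.2053] yaw -0.9481626025539822 tilt [-0.0001 -0.0001] F [1.0042 0.3748 0.1593] M [-0.0514 -0.0172 -0.0248] gap 0.9988134785516576 q6 0.16745255996241715
-1 shift cm [ -8.5678   1.5313 -59.3288] rv [ 0.0002  2.1334 -0.    ]
```

```bash
python3 -m crank '[[-0.6,0,-4,0,0.12,0,-1],[-1.2,0,-8,0,0.24,0,-1],[-1.8,0,-12,0,0.36,0,-1],[-2.4,0,-16,0,0.48,0,-1],[-3,0,-20,0,0.6,0,-1]]'; python3 -c "
from h import *
st();tgt([.5557,-.198,.19],.06,sign=-1)"
```

```text
t: 0.98
eef_pos: [0.3727, 0.1543, 0.2056]
ee_rot: [-0.707, -0.008, 0.008, 0.707]
force: [0.6, 0.4, -0.4]
finger_gap: 1.004
t 0.98 tcp [0.3727 0.1543 0.2056] yaw -1.5485541584892584 tilt [0.0004 0.0001] F [ 0.5994  0.3536 -0.4486] M [-0.0316  0.0387 -0.0268] gap 1.0041758982627333 q6 0.27954356715012846
-1 shift cm [ 17.5152   1.56   -35.6329] rv [-0.0004  1.533   0.0002]
```

```bash
python3 -m crank '[[1.8,0,-3.6,0,0.12,0,-1],[3.6,0,-7.2,0,0.24,0,-1],[5.4,0,-10.8,0,0.36,0,-1],[7.2,0,-14.4,0,0.48,0,-1],[9,0,-18,0,0.6,0,-1]]'; python3 -c "
from h import *
st();tgt([.5557,-.198,.19],.06,sign=-1)"
```

```text
t: 1.4
eef_pos: [0.4677, -0.0233, 0.2054]
ee_rot: [-0.678, 0.202, -0.202, 0.678]
force: [0.6, 0.6, 0.7]
finger_gap: 0.999
t 1.4 tcp [ 0.4677 -0.0233  0.2054] yaw -2.148976315787305 tilt [0. 0.] F [0.6175 0.5613 0.664 ] M [-0.076   0.1321 -0.0663] gap 0.9988286258903072 q6 0.4502425053824124
-1 shift cm [16.9152  1.5404 -9.8272] rv [-0.      0.9326 -0.    ]
```

```bash
python3 -m crank '[[3.4,0.2,-2,0,0.12,0,-1],[6.8,0.5,-4,0,0.24,0,-1],[10.2,0.7,-6,0,0.36,0,-1],[13.5,1,-8,0,0.48,0,-1],[16.9,1.2,-9.8,0,0.6,0,-1]]'; python3 -m crank '[[0,0,0,0,0.12,0,-1],[0,0,0,0,0.24,0,-1],[0,0,0,0,0.33,0,-1],[0,0,0,0,0.33,0,-1],[0,0,0,0,0.33,0,-1]]'; python3 -c "
from h import *
import cv2
s=st();tgt([.5557,-.198,.19],.06,sign=-1)
m=camera_model('wrist');im=read_camera('wrist');cv2.imwrite('pics/w1.png',im[:,:,::-1]);print(m)"
```

```text
t: 1.82
eef_pos: [0.5566, -0.1971, 0.1929]
ee_rot: [0.588, -0.393, 0.393, -0.588]
force: [0.5, 0.5, 0.3]
finger_gap: 1.0
t: 2.23
eef_pos: [0.5563, -0.195, 0.1932]
ee_rot: [0.518, -0.482, 0.482, -0.518]
force: [-0.2, 0.1, -0.5]
finger_gap: 0.999
t 2.23 tcp [ 0.5563 -0.195   0.1932] yaw -3.0697619923211117 tilt [-0.0004  0.0001] F [-0.207   0.0541 -0.4531] M [ 0.03    0.1496 -0.003 ] gap 0.9993500031712808 q6 1.0997030350993717
-1 shift cm [ 0.2957  0.3228 -0.0791] rv [ 0.0004  0.0118 -0.0002]
{'fx': 266.81467766283436, 'fy': 266.81467766283436, 'cx': 254.16403388300932, 'cy': 192.9548719041787, 'view': array([[ 0.0717, -0.9974,  0.0004, -0.2344],
       [-0.9571, -0.0686,  0.2814,  0.4935],
       [-0.2807, -0.0206, -0.9596,  0.5321],
       [ 0.    ,  0.    ,  0.    ,  1.    ]])}
```

View pics/w1.png

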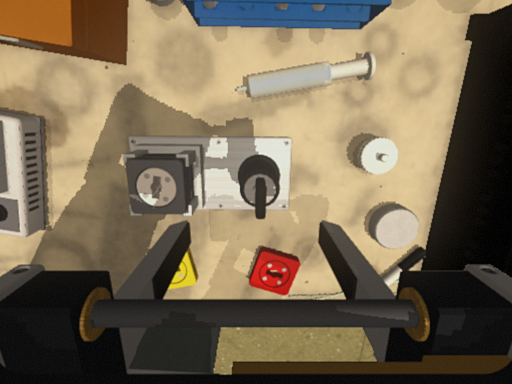

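The wrist image shows the post and grip at about (261,190), the head and rotor at (156,187), and the fingers at the bottom. I'll zoom in to refine.

```bash
python3 -c "
import cv2
im=cv2.imread('pics/w1.png')
cv2.imwrite('pics/w1a.png',cv2.resize(im[130:225,115:300],None,fx=4.3,fy=4.3,interpolation=cv2.INTER_CUBIC))"
```

```text
(no output)
```

View pics/w1a.png

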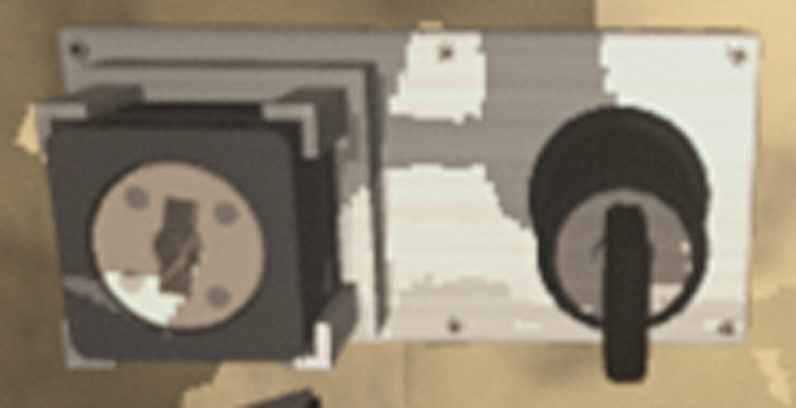

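```bash
python3 - <<'E'
from h import *
m=camera_model("wrist");V=m['view'];print("cam",-V[:3,:3].T@V[:3,3])
def A(x,y,z): return bp(m,115+(x+.5)/4.3-.5,130+(y+.5)/4.3-.5,z)
print("grip -x end top",A(625,381,.133), "left/right",A(604,380,.133),A(646,380,.133))
print("collar L R",A(553,256,.085),A(697,256,.085),"bot",A(625,326,.085),"top",A(625,186,.085))
print("post ring L R",A(529,200,.08),A(711,200,.08),A(620,106,.08))
print("rotor L R T B",A(92,245,.0795),A(265,245,.0795),A(178,161,.0795),A(178,329,.0795))
print("slot",A(181,197,.0795),A(176,295,.0795))
print("head",[A(*p,.08) for p in((50,128),(290,126),(318,358),(68,358))])
C=[A(60,30,.01),A(760,36,.01),A(748,342,.01)];print("jig",C,(C[0]+C[2])/2)
E
```

```text
cam [ 0.6385 -0.1889  0.372 ]
grip -x end top [ 0.5438 -0.2014  0.133 ] left/right [ 0.5437 -0.1967  0.133 ] [ 0.5444 -0.2061  0.133 ]
collar L R [ 0.5582 -0.1826  0.085 ] [ 0.5608 -0.2199  0.085 ] bot [ 0.5404 -0.2027  0.085 ] top [ 0.578  -0.1998  0.085 ]
post ring L R [ 0.5714 -0.1753  0.08  ] [ 0.5748 -0.2226  0.08  ] [ 0.5975 -0.1971  0.08  ]
rotor L R T B [ 0.5509 -0.061   0.0795] [ 0.5541 -0.1065  0.0795] [ 0.575  -0.0844  0.0795] [ 0.529  -0.0829  0.0795]
slot [ 0.5656 -0.0848  0.0795] [ 0.5386 -0.0827  0.0795]
head [array([ 0.5814, -0.0522,  0.08  ]), array([ 0.5863, -0.1134,  0.08  ]), array([ 0.5235, -0.1207,  0.08  ]), array([ 0.5186, -0.0531,  0.08  ])]
jig [array([ 0.5986, -0.0244,  0.01  ]), array([ 0.6124, -0.2407,  0.01  ]), array([ 0.512 , -0.2479,  0.01  ])] [ 0.5553 -0.1361  0.01  ]
```

```bash
python3 -c "
from h import *
tgt([.558,-.200,.096],.062,sign=-1)"; python3 -m crank '[[0.2,2,0.1,0,0.01,0,-1],[0.5,5,0.1,0,0.01,0,-1],[0.5,8,0.1,0,0.01,0,-1],[0.5,9.7,0.1,0,0.01,0,-1],[0.5,9.7,0.1,0,0.01,0,-1]]'; python3 -c "
from h import *
import cv2
s=st();tgt([.558,-.200,.096],.062,sign=-1)
im=read_camera('wrist');cv2.imwrite('pics/w2.png',im[:,:,::-1])"
```

```text
-1 shift cm [0.5185 9.7318 0.1364] rv [ 0.0003  0.0104 -0.0001]
t: 2.7
eef_pos: [0.556, -0.1991, 0.0927]
ee_rot: [0.516, -0.486, 0.482, -0.514]
force: [-0.2, 1.0, -0.5]
finger_gap: 1.0
t 2.7 tcp [ 0.556  -0.1991  0.0927] yaw -3.0800020259293195 tilt [-0.0056  0.0024] F [-0.2141  1.0203 -0.5485] M [ 0.0434  0.1691 -0.034 ] gap 0.9996401764015619 q6 1.1032739823348299
-1 shift cm [ 0.0988 -0.3362  0.1957] rv [ 0.0055 -0.0004 -0.0027]
```

View pics/w2.png

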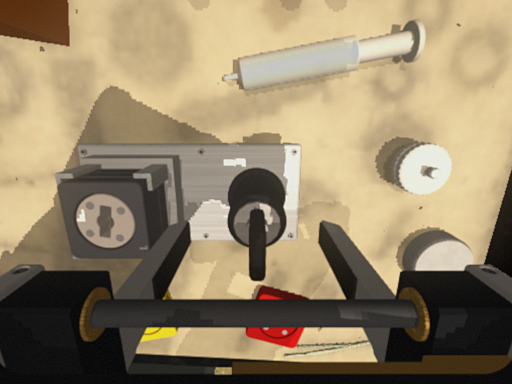

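The grip at (258,245) lies centred between the fingers, whose tips are at (185,228) and (327,228). I'll close with a light force first.

```bash
python3 -m crank '[[0.1,0,0.2,0,0,0,-1],[0.1,0,0.2,0,0,0,0],[0.1,0,0.2,0,0,0,0.6],[0.1,0,0.2,0,0,0,1],[0.1,0,0.2,0,0,0,1]]' 5;python3 -c "
from h import *
st()"; python3 -m crank '[[0,0,0,0,0,0,1],[0,0,0,0,0,0,1],[0,0,0,0,0,0,1],[0,0,0,0,0,0,1],[0,0,0,0,0,0,1]]' 5;python3 -c "
from h import *
st()"
```

```text
t: 3.17
eef_pos: [0.56, -0.2009, 0.0972]
ee_rot: [-0.514, 0.485, -0.485, 0.515]
force: [0.9, 0.8, -0.6]
finger_gap: 0.755
t 3.17 tcp [ 0.56   -0.2009  0.0972] yaw -3.08257109178252 tilt [ 0.001  -0.0004] F [ 0.8603  0.8482 -0.6012] M [-0.0397  0.1422  0.0109] gap 0.7546190269473241 q6 1.1057286130605095
t: 3.58
eef_pos: [0.5597, -0.2008, 0.0964]
ee_rot: [0.515, -0.485, 0.485, -0.514]
force: [1.0, 0.2, -0.2]
finger_gap: 0.392
t 3.58 tcp [ 0.5597 -0.2008  0.0964] yaw -3.082730001379738 tilt [-0.0001  0.    ] F [ 0.9843  0.1596 -0.1751] M [-0.0022  0.1891 -0.0166] gap 0.39217925321283437 q6 1.1058974356130589
```

```bash
python3 -m crank '[[0,0,0,0,0,0,1],[0,0,0,0,0,0,1],[0,0,0,0,0,0,1],[0,0,0,0,0,0,1],[0,0,0,0,0,0,1]]' 8;python3 -c "
from h import *
st()"; python3 -m crank '[[0,0,0,0,0,0,1],[0,0,0,0,0,0,1],[0,0,0,0,0,0,1],[0,0,0,0,0,0,1],[0,0,0,0,0,0,1]]' 40;python3 -c "
from h import *
import cv2
st()
im=read_camera('wrist');cv2.imwrite('pics/w3.png',im[:,:,::-1])"
```

```text
t: 4.0
eef_pos: [0.5598, -0.2008, 0.0964]
ee_rot: [-0.514, 0.485, -0.485, 0.514]
force: [0.1, 0.1, -0.2]
finger_gap: 0.107
t 4.0 tcp [ 0.5598 -0.2008  0.0964] yaw -3.0828107382785985 tilt [-0.  0.] F [ 0.0571  0.0975 -0.2333] M [0.0376 0.1483 0.0439] gap 0.10719731267578207 q6 1.1059361261394005
t: 4.42
eef_pos: [0.5598, -0.2008, 0.0964]
ee_rot: [0.514, -0.485, 0.485, -0.514]
force: [-0.0, -0.2, -0.6]
finger_gap: 0.106
t 4.42 tcp [ 0.5598 -0.2008  0.0964] yaw -3.08273882406041 tilt [-0.  0.] F [-0.0418 -0.2308 -0.6031] M [-0.0026  0.1176  0.0136] gap 0.10560923045418125 q6 1.1058955506134183
```

View pics/w3.png

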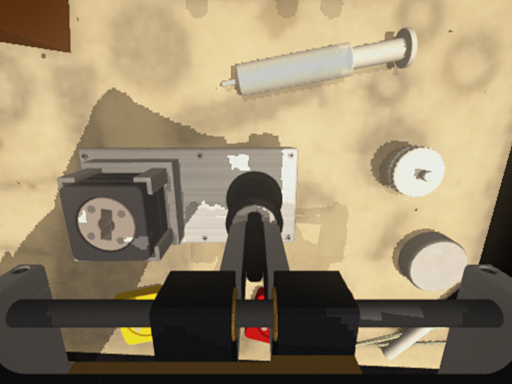

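Gripped: gap 0.106 is the 10 mm grip, with no side load. Now the straight draw up.

```bash
python3 -m crank '[[0,-0.4,0,0,0,0,1],[0,-1.2,0,0,0,0,1],[0,-2.4,0,0,0,0,1],[0,-3.8,0,0,0,0,1],[0,-5,0,0,0,0,1]]' 40;python3 -c "
from h import *
st()"; python3 -m crank '[[0,-1,0,0,0,0,1],[0,-2.4,0,0,0,0,1],[0,-3.4,0,0,0,0,1],[0,-3.6,0,0,0,0,1],[0,-3.6,0,0,0,0,1]]';python3 -c "
from h import *
import cv2
st()
im=read_camera('wrist');cv2.imwrite('pics/w4.png',im[:,:,::-1])
im=read_camera('top');cv2.imwrite('pics/t4.png',im[:,:,::-1])"
```

```text
t: 4.88
eef_pos: [0.5601, -0.2009, 0.1486]
ee_rot: [-0.514, 0.485, -0.486, 0.515]
force: [0.2, 0.2, -0.6]
finger_gap: 0.103
t 4.88 tcp [ 0.5601 -0.2009  0.1486] yaw -3.08275127890278 tilt [ 0.0013 -0.0006] F [ 0.1572  0.1638 -0.597 ] M [ 0.0082  0.1233 -0.0261] gap 0.10279306963233803 q6 1.1059162605069153
t: 5.3
eef_pos: [0.56, -0.2009, 0.1832]
ee_rot: [-0.514, 0.485, -0.486, 0.515]
force: [-0.6, 0.5, -1.5]
finger_gap: 0.106
t 5.3 tcp [ 0.56   -0.2009  0.1832] yaw -3.0828098584440777 tilt [ 0.0012 -0.0005] F [-0.6026  0.4838 -1.5488] M [-0.0014  0.1295  0.0316] gap 0.10611574718844098 q6 1.1059558622919985
```

View pics/w4.png

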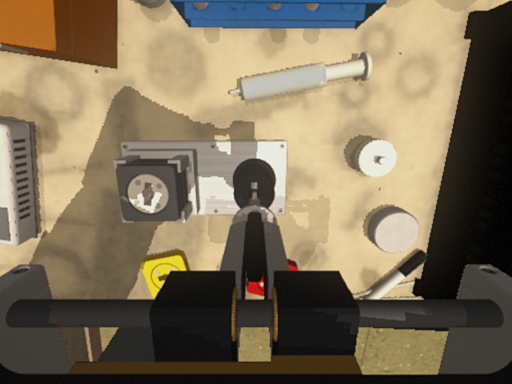

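```bash
python3 -c "
import cv2
im=cv2.imread('pics/w4.png')
cv2.imwrite('pics/w4a.png',cv2.resize(im[140:235,105:300],None,fx=4,fy=4,interpolation=cv2.INTER_CUBIC))
im=cv2.imread('pics/w3.png')
cv2.imwrite('pics/w3a.png',cv2.resize(im[140:270,50:200],None,fx=4.5,fy=4.5,interpolation=cv2.INTER_CUBIC))"
```

```text
(no output)
```

View pics/w4a.png

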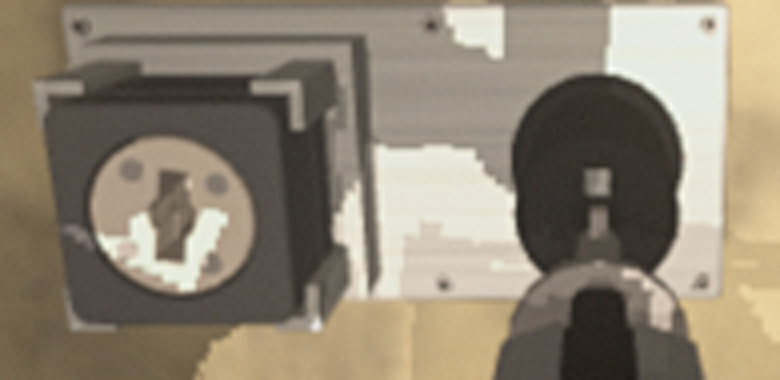

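View pics/w3a.png

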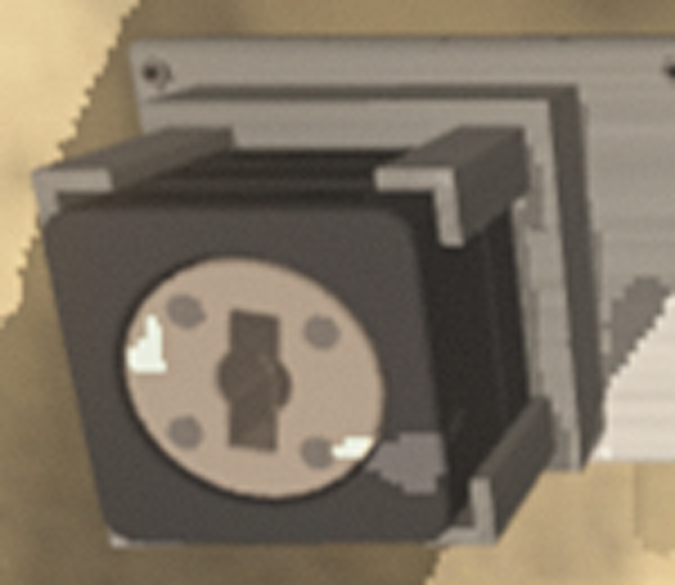

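```bash
python3 - <<'E'
from h import *
m=camera_model("wrist");V=np.array(m['view']);s=st()
def A(x,y,z): return bp(m,105+(x+.5)/4-.5,140+(y+.5)/4-.5,z)
print("w4 rotor L R T B",A(88,215,.0795),A(258,215,.0795),A(172,134,.0795),A(174,297,.0795),"slot",A(172,172,.0795),A(173,258,.0795))
zc=s['eef_pos'][2]-.0794+.068
print("collar top", A(510,335,zc),A(690,335,zc),A(600,262,zc))
m2=dict(m);V2=V.copy();Rm=V[:3,:3];c=-Rm.T@V[:3,3]+np.array([.5598,-.2008,.0964])-s['eef_pos'];V2[:3,3]=-Rm@c;m2['view']=V2
def B(x,y,z): return bp(m2,50+(x+.5)/4.5-.5,140+(y+.5)/4.5-.5,z)
print("w3 rotor L R T B",B(123,370,.0795),B(386,390,.0795),B(240,256,.0795),B(275,499,.0795),"slot",B(254,312,.0795),B(251,450,.0795))
E
```

```text
t 5.4 tcp [ 0.5595 -0.2007  0.1818] yaw -3.082766274802869 tilt [-0.0009  0.0004] F [-0.7689  0.1917 -1.1738] M [-0.0303  0.1418 -0.0345] gap 0.10315694995914952 q6 1.1059064364671511
w4 rotor L R T B [ 0.5509 -0.061   0.0795] [ 0.5536 -0.1076  0.0795] [ 0.575  -0.0853  0.0795] [ 0.5281 -0.0833  0.0795] slot [ 0.5644 -0.0847  0.0795] [ 0.5397 -0.0837  0.0795]
collar top [ 0.5609 -0.1837  0.1704] [ 0.5629 -0.2182  0.1704] [ 0.5767 -0.2001  0.1704]
w3 rotor L R T B [ 0.553  -0.0612  0.0795] [ 0.5519 -0.107   0.0795] [ 0.5752 -0.0838  0.0795] [ 0.5292 -0.0855  0.0795] slot [ 0.5652 -0.0852  0.0795] [ 0.5388 -0.0821  0.0795]
```

```bash
python3 -c "
from h import *
tgt([.5527,-.0838,.168],-.09,sign=-1)"
```

```text
-1 shift cm [-11.7123   1.3842   0.0086] rv [ 0.0009  0.1488 -0.0004]
```

```bash
python3 -m crank '[[-2,0,0,0,0.03,0,1],[-5,0,0,0,0.06,0,1],[-8,0,0,0,0.1,0,1],[-10.5,0.7,0,0,0.15,0,1],[-11.7,1.4,0,0,0.15,0,1]]' 40; python3 -m crank '[[0,0,0,0,0,0,1],[0,0,0,0,0,0,1],[0,0,0,0,0,0,1],[0,0,0,0,0,0,1],[0,0,0,0,0,0,1]]';python3 -c "
from h import *
import cv2
st();tgt([.5527,-.0838,.168],-.09,sign=-1)
im=read_camera('wrist');cv2.imwrite('pics/w5.png',im[:,:,::-1])
im=read_camera('scene');cv2.imwrite('pics/s5.png',im[:,:,::-1])
im=read_camera('top');cv2.imwrite('pics/t5.png',im[:,:,::-1])
im=cv2.imread('pics/w5.png')
cv2.imwrite('pics/w5a.png',cv2.resize(im[130:270,180:330],None,fx=4.2,fy=4.2,interpolation=cv2.INTER_CUBIC))
im=cv2.imread('pics/s5.png')
cv2.imwrite('pics/s5a.png',cv2.resize(im[130:250,180:330],None,fx=4.8,fy=4.8,interpolation=cv2.INTER_CUBIC))
"
```

```text
t: 5.82
eef_pos: [0.5525, -0.0816, 0.1678]
ee_rot: [-0.477, 0.523, -0.522, 0.476]
force: [-0.2, -0.0, -0.7]
finger_gap: 0.103
t: 6.23
eef_pos: [0.553, -0.085, 0.1685]
ee_rot: [0.476, -0.522, 0.523, -0.477]
force: [-0.3, 0.5, -0.5]
finger_gap: 0.104
t 6.23 tcp [ 0.553  -0.085   0.1685] yaw 3.049583787509487 tilt [ 0.0002 -0.0001] F [-0.3039  0.4883 -0.4995] M [-0.022   0.1849  0.0287] gap 0.10438154045199016 q6 1.444849121192532
-1 shift cm [-0.1184  0.0547 -0.039 ] rv [-0.0002 -0.002   0.0001]
```

View pics/w5a.png

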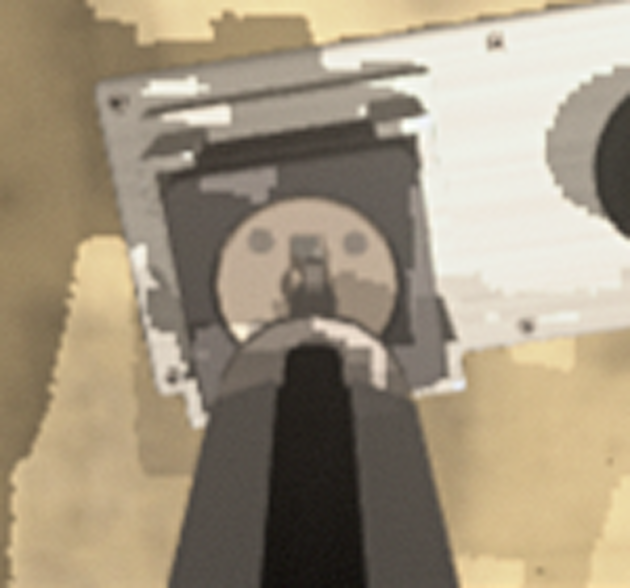

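View pics/s5a.png

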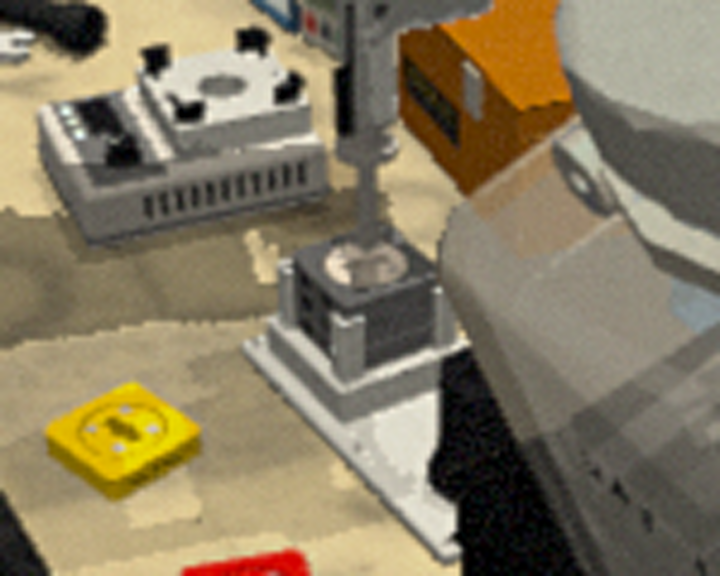

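```bash
python3 - <<'E'
from h import *
s=st();m=camera_model("wrist");p=np.array(s['eef_pos'])
def q(P): u=proj(m,P); return ((u[0]-180+.5)*4.2-.5,(u[1]-130+.5)*4.2-.5)
z=p[2]-.0794
print("collar top ctr",q([p[0],p[1],z+.068]),"tip",q([p[0],p[1],z]))
print("on rotor plane under tcp",q([p[0],p[1],.0795]))
def A(x,y,z): return bp(m,180+(x+.5)/4.2-.5,130+(y+.5)/4.2-.5,z)
print("rotor LR T",A(216,280,.0795),A(400,280,.0795),A(307,197,.0795), "slot top",A(308.5,236,.0795))
print("collar LR",A(222,388,z+.068),A(412,388,z+.068),A(317,318,z+.068))
E
```

```text
t 6.38 tcp [ 0.5529 -0.0846  0.1685] yaw 3.0499098634486597 tilt [ 0.0001 -0.0001] F [ 0.5504  0.6987 -1.5618] M [-0.0102  0.109  -0.0207] gap 0.10901156597453858 q6 1.4452817477282756
collar top ctr (np.float64(313.25646173778034), np.float64(405.8407159547221)) tip (np.float64(313.0850260127511), np.float64(293.07768544382833))
on rotor plane under tcp (np.float64(313.06723198234107), np.float64(281.3735392182465))
rotor LR T [ 0.5555 -0.0605  0.0795] [ 0.5513 -0.1062  0.0795] [ 0.5745 -0.0851  0.0795] slot top [ 0.5647 -0.0845  0.0795]
collar LR [ 0.558  -0.0683  0.1571] [ 0.5548 -0.1028  0.1571] [ 0.5698 -0.0868  0.1571]
```

```bash
python3 -m crank '[[-0.1,0.1,0,0,0,0,1],[-0.17,0.3,0,0,0,0,1],[-0.17,0.5,0,0,0,0,1],[-0.17,0.7,0,0,0,0,1],[-0.17,0.8,0,0,0,0,1]]';python3 -c "
from h import *
st()"; python3 -m crank '[[0,0.1,0,0,0,0,1],[0,0.2,0,0,0,0,1],[0,0.3,0,0,0,0,1],[0,0.4,0,0,0,0,1],[0,0.4,0,0,0,0,1]]';python3 -c "
from h import *
st()"
```

```text
t: 6.8
eef_pos: [0.5529, -0.0823, 0.16]
ee_rot: [-0.477, 0.522, -0.522, 0.477]
force: [-0.5, -0.6, -0.9]
finger_gap: 0.102
t 6.8 tcp [ 0.5529 -0.0823  0.16  ] yaw 3.050529907730163 tilt [-0.0004  0.0001] F [-0.4736 -0.6292 -0.896 ] M [-0.0067  0.2236 -0.012 ] gap 0.1018134594579438 q6 1.448628154101327
t: 7.22
eef_pos: [0.553, -0.0824, 0.1562]
ee_rot: [-0.477, 0.522, -0.522, 0.477]
force: [0.3, -0.4, -1.1]
finger_gap: 0.104
t 7.22 tcp [ 0.553  -0.0824  0.1562] yaw 3.0503268627228306 tilt [-0.0003  0.0001] F [ 0.298  -0.3967 -1.084 ] M [-0.0009  0.1652  0.0129] gap 0.10395249831679577 q6 1.4486771778408494
```

```bash
python3 -m crank '[[0,0.1,0,0,0,0,1],[0,0.2,0,0,0,0,1],[0,0.3,0,0,0,0,1],[0,0.4,0,0,0,0,1],[0,0.4,0,0,0,0,1]]';python3 -c "
from h import *
st()"; python3 -m crank '[[0,0.1,0,0,0,0,1],[0,0.2,0,0,0,0,1],[0,0.3,0,0,0,0,1],[0,0.4,0,0,0,0,1],[0,0.4,0,0,0,0,1]]';python3 -c "
from h import *
st()"
```

```text
t: 7.63
eef_pos: [0.553, -0.0823, 0.1522]
ee_rot: [-0.477, 0.522, -0.522, 0.477]
force: [-0.0, 0.8, -1.6]
finger_gap: 0.109
t 7.63 tcp [ 0.553  -0.0823  0.1522] yaw 3.0503968776818526 tilt [-0.0003  0.    ] F [-0.0081  0.7571 -1.6045] M [0.0425 0.1227 0.0543] gap 0.10861199021492303 q6 1.4486802088281943
t: 8.05
eef_pos: [0.553, -0.0824, 0.1482]
ee_rot: [-0.477, 0.522, -0.522, 0.477]
force: [-0.1, -0.5, -1.6]
finger_gap: 0.106
t 8.05 tcp [ 0.553  -0.0824  0.1482] yaw 3.050361043287433 tilt [-0.0003  0.    ] F [-0.119  -0.539  -1.5888] M [-0.0553  0.1406 -0.0021] gap 0.1061925507235241 q6 1.4486799086806073
```

```bash
python3 -m crank '[[0,0.1,0,0,0,0,1],[0,0.3,0,0,0,0,1],[0,0.5,0,0,0,0,1],[0,0.7,0,0,0,0,1],[0,0.8,0,0,0,0,1]]';python3 -c "
from h import *
st()"; python3 -m crank '[[0,0.1,0,0,0,0,1],[0,0.2,0,0,0,0,1],[0,0.3,0,0,0,0,1],[0,0.4,0,0,0,0,1],[0,0.4,0,0,0,0,1]]';python3 -c "
from h import *
st()"
```

```text
t: 8.47
eef_pos: [0.5529, -0.0824, 0.14]
ee_rot: [-0.477, 0.522, -0.522, 0.477]
force: [-0.8, 0.6, -1.3]
finger_gap: 0.099
t 8.47 tcp [ 0.5529 -0.0824  0.14  ] yaw 3.0503684265650652 tilt [-0.0004  0.    ] F [-0.7707  0.5918 -1.3168] M [-0.0414  0.1965 -0.0424] gap 0.09908631470063817 q6 1.4486796646695428
t: 8.88
eef_pos: [0.553, -0.0823, 0.1362]
ee_rot: [-0.477, 0.522, -0.522, 0.477]
force: [0.2, 0.1, -0.3]
finger_gap: 0.102
t 8.88 tcp [ 0.553  -0.0823  0.1362] yaw 3.0503760658532344 tilt [-0.0003  0.0001] F [ 0.1551  0.1077 -0.3382] M [0.022  0.1372 0.013 ] gap 0.10230125776591947 q6 1.4486945974020202
```

```bash
python3 -m crank '[[0,0.05,0,0,0,0,1],[0,0.1,0,0,0,0,1],[0,0.1,0,0,0,0,1],[0,0.1,0,0,0,0,1],[0,0.1,0,0,0,0,1]]';python3 -c "
from h import *
st()"; 
```

```text
t: 9.3
eef_pos: [0.5531, -0.0824, 0.1355]
ee_rot: [0.477, -0.522, 0.522, -0.477]
force: [-0.2, -0.2, -0.7]
finger_gap: 0.104
t 9.3 tcp [ 0.5531 -0.0824  0.1355] yaw 3.050421775168982 tilt [ 0. -0.] F [-0.1809 -0.1534 -0.6888] M [-0.0564  0.169   0.0065] gap 0.1044637029793635 q6 1.448661006487822
```

```bash
python3 -m crank '[[0,0.05,0,0,0,0,1],[0,0.1,0,0,0,0,1],[0,0.15,0,0,0,0,1],[0,0.2,0,0,0,0,1],[0,0.2,0,0,0,0,1]]';python3 -c "
from h import *
st()"; 
```

```text
t: 9.72
eef_pos: [0.553, -0.0823, 0.1333]
ee_rot: [-0.477, 0.522, -0.522, 0.477]
force: [-0.3, 0.8, -1.7]
finger_gap: 0.104
t 9.72 tcp [ 0.553  -0.0823  0.1333] yaw 3.050464687901808 tilt [-0.0001 -0.    ] F [-0.2655  0.7576 -1.6643] M [-0.0306  0.1404  0.0062] gap 0.10385534970091694 q6 1.4486557534901539
```

```bash
python3 -m crank '[[0,0.1,0,0,0,0,1],[0,0.2,0,0,0,0,1],[0,0.3,0,0,0,0,1],[0,0.4,0,0,0,0,1],[0,0.4,0,0,0,0,1]]';python3 -c "
from h import *
st()"; python3 -m crank '[[0,0.1,0,0,0,0,1],[0,0.2,0,0,0,0,1],[0,0.3,0,0,0,0,1],[0,0.4,0,0,0,0,1],[0,0.4,0,0,0,0,1]]';python3 -c "
from h import *
st()"; 
```

```text
t: 10.13
eef_pos: [0.553, -0.0823, 0.1292]
ee_rot: [-0.477, 0.522, -0.522, 0.477]
force: [0.8, -1.5, -1.5]
finger_gap: 0.103
t 10.13 tcp [ 0.553  -0.0823  0.1292] yaw 3.0503995669091815 tilt [-0.0003  0.0001] F [ 0.7883 -1.5111 -1.45  ] M [-0.0848  0.1575 -0.0199] gap 0.1032542898267695 q6 1.4486681609618828
t: 10.55
eef_pos: [0.553, -0.0823, 0.1252]
ee_rot: [-0.477, 0.522, -0.522, 0.477]
force: [0.5, 0.6, -1.8]
finger_gap: 0.104
t 10.55 tcp [ 0.553  -0.0823  0.1252] yaw 3.050429306322278 tilt [-0.0003  0.0001] F [ 0.5336  0.6083 -1.8015] M [-0.0206  0.1563  0.0308] gap 0.1040122295018954 q6 1.4486436848912032
```

```bash
python3 -m crank '[[0,0.1,0,0,0,0,1],[0,0.2,0,0,0,0,1],[0,0.25,0,0,0,0,1],[0,0.3,0,0,0,0,1],[0,0.3,0,0,0,0,1]]';python3 -c "
from h import *
st()"; python3 -m crank '[[0,0.05,0,0,0,0,1],[0,0.1,0,0,0,0,1],[0,0.1,0,0,0,0,1],[0,0.1,0,0,0,0,1],[0,0.1,0,0,0,0,1]]';python3 -c "
from h import *
st()";  python3 -m crank '[[0,0.05,0,0,0,0,1],[0,0.1,0,0,0,0,1],[0,0.1,0,0,0,0,1],[0,0.1,0,0,0,0,1],[0,0.1,0,0,0,0,1]]';python3 -c "
from h import *
st()"; 
```

```text
t: 10.97
eef_pos: [0.553, -0.0823, 0.1223]
ee_rot: [-0.477, 0.522, -0.522, 0.477]
force: [-0.2, -0.2, -1.2]
finger_gap: 0.104
t 10.97 tcp [ 0.553  -0.0823  0.1223] yaw 3.050396394832927 tilt [-0.0001  0.    ] F [-0.151  -0.2458 -1.2351] M [-0.0585  0.1637 -0.0145] gap 0.10445432128414299 q6 1.4486980627718709
t: 11.38
eef_pos: [0.5531, -0.0824, 0.1216]
ee_rot: [0.477, -0.522, 0.522, -0.477]
force: [0.0, -0.7, 1.3]
finger_gap: 0.108
t 11.38 tcp [ 0.5531 -0.0824  0.1216] yaw 3.0503264926064615 tilt [ 0.0002 -0.    ] F [ 0.0076 -0.7146  1.3461] M [ 0.0456  0.1732 -0.0257] gap 0.10782804534493187 q6 1.4486876555432693
t: 11.8
eef_pos: [0.5532, -0.0824, 0.1207]
ee_rot: [0.477, -0.522, 0.522, -0.477]
force: [-0.6, 0.1, 4.7]
finger_gap: 0.107
t 11.8 tcp [ 0.5532 -0.0824  0.1207] yaw 3.0503770322610944 tilt [ 0.0005 -0.0001] F [-0.623   0.0808  4.7369] M [ 0.0167  0.344  -0.0015] gap 0.10683088455612105 q6 1.4486901235333043
```

Contact is at the lowest rotor, about 6 N at the expected height; the top and middle slots are already passed. I'll turn slowly under light pressure, towards + yaw, where most of the range lies.

```bash
python3 -m crank '[[0,0,0,0,-0.04,0,1],[0,0.05,0,0,-0.08,0,1],[0,0.05,0,0,-0.12,0,1],[0,0.05,0,0,-0.16,0,1],[0,0.05,0,0,-0.2,0,1]]';python3 -c "
from h import *
st()";
```

```text
t: 12.22
eef_pos: [0.5529, -0.0822, 0.1196]
ee_rot: [0.527, -0.472, 0.471, -0.527]
force: [0.1, -0.3, -0.6]
finger_gap: 0.101
t 12.22 tcp [ 0.5529 -0.0822  0.1196] yaw -3.0308619765790175 tilt [-0.0005  0.0004] F [ 0.1033 -0.2999 -0.5748] M [0.0626 0.1056 0.0033] gap 0.10060816778247196 q6 1.2467368233653764
```

The force has vanished and the tip dropped, so the slot is found. Going down gently.

```bash
python3 -m crank '[[0,0.05,0,0,0,0,1],[0,0.1,0,0,0,0,1],[0,0.15,0,0,0,0,1],[0,0.2,0,0,0,0,1],[0,0.2,0,0,0,0,1]]';python3 -c "
from h import *
st()";python3 -m crank '[[0,0.05,0,0,0,0,1],[0,0.1,0,0,0,0,1],[0,0.15,0,0,0,0,1],[0,0.2,0,0,0,0,1],[0,0.2,0,0,0,0,1]]';python3 -c "
from h import *
st()";
```

```text
t: 12.63
eef_pos: [0.553, -0.0824, 0.1177]
ee_rot: [0.526, -0.472, 0.472, -0.526]
force: [-0.6, -0.4, -1.3]
finger_gap: 0.104
t 12.63 tcp [ 0.553  -0.0824  0.1177] yaw -3.03342562313963 tilt [-0.0003 -0.0001] F [-0.6321 -0.3838 -1.2612] M [-0.2126  0.1096  0.0219] gap 0.1039503400596246 q6 1.2492770177446946
t: 13.05
eef_pos: [0.553, -0.0824, 0.1159]
ee_rot: [0.526, -0.472, 0.472, -0.526]
force: [0.5, -1.0, -0.7]
finger_gap: 0.102
t 13.05 tcp [ 0.553  -0.0824  0.1159] yaw -3.032881377251605 tilt [ 0.     -0.0001] F [ 0.5137 -1.0288 -0.7466] M [-0.2999  0.0521 -0.0282] gap 0.1023627815704347 q6 1.2487443232721995
```

```bash
python3 -m crank '[[0,0.1,0,0,0,0,1],[0,0.2,0,0,0,0,1],[0,0.3,0,0,0,0,1],[0,0.4,0,0,0,0,1],[0,0.4,0,0,0,0,1]]';python3 -c "
from h import *
st()";python3 -m crank '[[0,0.1,0,0,0,0,1],[0,0.2,0,0,0,0,1],[0,0.3,0,0,0,0,1],[0,0.4,0,0,0,0,1],[0,0.4,0,0,0,0,1]]';python3 -c "
from h import *
st()";
```

```text
t: 13.47
eef_pos: [0.553, -0.0824, 0.1117]
ee_rot: [0.526, -0.472, 0.472, -0.526]
force: [-0.2, -2.7, -0.8]
finger_gap: 0.102
t 13.47 tcp [ 0.553  -0.0824  0.1117] yaw -3.032761718719812 tilt [-0.0001 -0.0001] F [-0.182  -2.6619 -0.8045] M [-0.4276 -0.0046  0.0635] gap 0.10159734444139 q6 1.248671906875092
t: 13.88
eef_pos: [0.553, -0.0824, 0.1077]
ee_rot: [0.526, -0.472, 0.472, -0.526]
force: [0.8, -1.3, -1.5]
finger_gap: 0.101
t 13.88 tcp [ 0.553  -0.0824  0.1077] yaw -3.0328317395286315 tilt [-0.0002 -0.    ] F [ 0.7566 -1.3073 -1.5485] M [-0.5212 -0.0178 -0.0493] gap 0.10130896880392111 q6 1.2486948281183747
```

```bash
python3 -m crank '[[0.05,0,0,0,0,0,1],[0.08,0.1,0,0,0,0,1],[0.08,0.2,0,0,0,0,1],[0.08,0.3,0,0,0,0,1],[0.08,0.3,0,0,0,0,1]]';python3 -c "
from h import *
st()";python3 -m crank '[[0,0.1,0,0,0,0,1],[0,0.2,0,0,0,0,1],[0,0.3,0,0,0,0,1],[0,0.4,0,0,0,0,1],[0,0.4,0,0,0,0,1]]';python3 -c "
from h import *
st()";
```

```text
t: 14.3
eef_pos: [0.553, -0.083, 0.1046]
ee_rot: [0.527, -0.472, 0.472, -0.526]
force: [0.1, -0.5, -0.9]
finger_gap: 0.104
t 14.3 tcp [ 0.553  -0.083   0.1046] yaw -3.032804508112526 tilt [-0.0005  0.0002] F [ 0.0897 -0.5306 -0.9381] M [-0.0553  0.1721 -0.0241] gap 0.10367206992254345 q6 1.2473544414131192
t: 14.72
eef_pos: [0.553, -0.0831, 0.1007]
ee_rot: [0.527, -0.472, 0.472, -0.526]
force: [0.5, 0.6, -1.0]
finger_gap: 0.099
t 14.72 tcp [ 0.553  -0.0831  0.1007] yaw -3.032791406665149 tilt [-0.0003  0.0001] F [ 0.4783  0.5554 -1.0111] M [ 0.0016  0.1246 -0.0248] gap 0.0990699684668614 q6 1.2473341251037124
```

```bash
python3 -m crank '[[0,0.1,0,0,0,0,1],[0,0.2,0,0,0,0,1],[0,0.3,0,0,0,0,1],[0,0.4,0,0,0,0,1],[0,0.4,0,0,0,0,1]]';python3 -c "
from h import *
st()";python3 -m crank '[[0,0.05,0,0,0,0,1],[0,0.1,0,0,0,0,1],[0,0.1,0,0,0,0,1],[0,0.1,0,0,0,0,1],[0,0.1,0,0,0,0,1]]';python3 -c "
from h import *
st()";
```

```text
t: 15.13
eef_pos: [0.553, -0.0831, 0.0967]
ee_rot: [0.527, -0.472, 0.472, -0.526]
force: [-0.3, 0.8, -1.1]
finger_gap: 0.102
t 15.13 tcp [ 0.553  -0.0831  0.0967] yaw -3.0327971059837933 tilt [-0.0003  0.0001] F [-0.2775  0.7874 -1.0953] M [0.0375 0.1525 0.0337] gap 0.10242474231409496 q6 1.247317454746693
t: 15.55
eef_pos: [0.5531, -0.0832, 0.0959]
ee_rot: [0.526, -0.472, 0.472, -0.526]
force: [-1.4, 0.4, -0.5]
finger_gap: 0.107
t 15.55 tcp [ 0.5531 -0.0832  0.0959] yaw -3.0328099435570386 tilt [-0.0001 -0.    ] F [-1.3894  0.3681 -0.5004] M [-0.0568  0.1194 -0.0132] gap 0.10713306717128745 q6 1.2473410620992813
```

```bash
python3 -m crank '[[0,0.05,0,0,0,0,1],[0,0.1,0,0,0,0,1],[0,0.1,0,0,0,0,1],[0,0.1,0,0,0,0,1],[0,0.1,0,0,0,0,1]]';python3 -c "
from h import *
import cv2
st()
im=read_camera('scene');cv2.imwrite('pics/s6.png',im[:,:,::-1])
im=cv2.imread('pics/s6.png')
cv2.imwrite('pics/s6a.png',cv2.resize(im[130:250,180:330],None,fx=4.8,fy=4.8,interpolation=cv2.INTER_CUBIC))
";
```

```text
t: 15.97
eef_pos: [0.5533, -0.0832, 0.0958]
ee_rot: [-0.526, 0.472, -0.472, 0.527]
force: [-3.3, 0.4, 8.0]
finger_gap: 0.103
t 15.97 tcp [ 0.5533 -0.0832  0.0958] yaw -3.032759819946301 tilt [ 0.0006 -0.0002] F [-3.3143  0.3927  8.0129] M [ 0.1627  0.9832 -0.0338] gap 0.10308948823401881 q6 1.247316677044334
```

View pics/s6a.png

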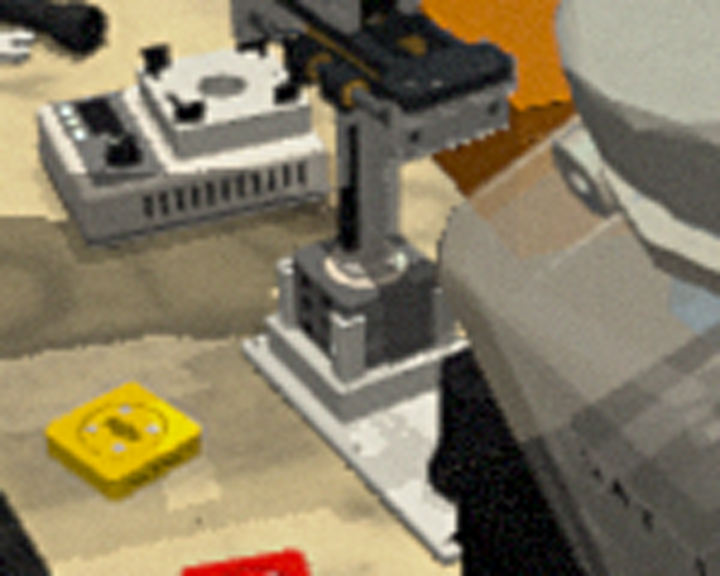

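The collar is seated: TCP z stopped at 0.0959, as predicted, at about 9 N, and the picture shows it on the rotor. I'll unload it and turn the foot about 1.2 rad.

```bash
python3 -m crank '[[0,-0.15,0,0,0,0,1],[0,-0.2,0,0,-0.08,0,1],[0,-0.2,0,0,-0.18,0,1],[0,-0.2,0,0,-0.29,0,1],[0,-0.2,0,0,-0.4,0,1]]';python3 -c "
from h import *
st()";python3 -m crank '[[0,0,0,0,-0.1,0,1],[0,0,0,0,-0.2,0,1],[0,0,0,0,-0.3,0,1],[0,0,0,0,-0.4,0,1],[0,0,0,0,-0.5,0,1]]';python3 -c "
from h import *
st()";python3 -m crank '[[0,0,0,0,-0.1,0,1],[0,0,0,0,-0.2,0,1],[0,0,0,0,-0.25,0,1],[0,0,0,0,-0.25,0,1],[0,0,0,0,-0.25,0,1]]';python3 -c "
from h import *
st()"
```

```text
t: 16.43
eef_pos: [0.553, -0.0831, 0.0968]
ee_rot: [-0.611, 0.357, -0.356, 0.611]
force: [-0.7, 1.4, -1.0]
finger_gap: 0.104
t 16.43 tcp [ 0.553  -0.0831  0.0968] yaw -2.6275062005895267 tilt [-0.0003  0.0002] F [-0.7209  1.3679 -0.9833] M [0.1584 0.235  0.0146] gap 0.10417977931144129 q6 0.8420113869522001
t: 16.85
eef_pos: [0.5529, -0.0829, 0.0967]
ee_rot: [-0.68, 0.195, -0.194, 0.68]
force: [-0.3, 1.3, -0.6]
finger_gap: 0.103
t 16.85 tcp [ 0.5529 -0.0829  0.0967] yaw -2.1278502604402103 tilt [-0.0008  0.0005] F [-0.3087  1.2618 -0.6238] M [0.2787 0.3634 0.0058] gap 0.10253607277722207 q6 0.34236144678945507
t: 17.27
eef_pos: [0.553, -0.083, 0.0967]
ee_rot: [-0.698, 0.111, -0.11, 0.698]
force: [-0.5, 0.7, -2.0]
finger_gap: 0.105
t 17.27 tcp [ 0.553  -0.083   0.0967] yaw -1.8847029255936767 tilt [-0.0005  0.0003] F [-0.5453  0.7064 -1.9606] M [0.3018 0.3457 0.0133] gap 0.10455657098030534 q6 0.09923705555521235
```

```bash
python3 -m crank '[[0,-0.05,0,0,0,0,1],[0,-0.1,0,0,0,0,1],[0,-0.2,0,0,0,0,1],[0,-0.3,0,0,0,0,1],[0,-0.4,0,0,0,0,1]]' 50;python3 -c "
from h import *
st()";python3 -m crank '[[0,-0.1,0,0,0,0,1],[0,-0.2,0,0,0,0,1],[0,-0.4,0,0,0,0,1],[0,-0.6,0,0,0,0,1],[0,-0.8,0,0,0,0,1]]';python3 -c "
from h import *
import cv2
st()
im=read_camera('scene');cv2.imwrite('pics/s7.png',im[:,:,::-1])
im=cv2.imread('pics/s7.png')
cv2.imwrite('pics/s7a.png',cv2.resize(im[130:250,180:330],None,fx=4.8,fy=4.8,interpolation=cv2.INTER_CUBIC))
"
```

```text
t: 17.68
eef_pos: [0.5531, -0.0832, 0.1008]
ee_rot: [0.699, -0.11, 0.11, -0.698]
force: [0.9, -0.4, -5.0]
finger_gap: 0.103
t 17.68 tcp [ 0.5531 -0.0832  0.1008] yaw -1.8831809489577598 tilt [-0.0002 -0.0001] F [ 0.88   -0.3993 -4.9789] M [ 0.0355  0.0738 -0.0125] gap 0.10334394708484355 q6 0.0976952438362228
t: 18.1
eef_pos: [0.5531, -0.0832, 0.1091]
ee_rot: [0.699, -0.11, 0.11, -0.698]
force: [-0.8, -0.6, -4.7]
finger_gap: 0.103
t 18.1 tcp [ 0.5531 -0.0832  0.1091] yaw -1.8828481575474754 tilt [-0.0001 -0.0001] F [-0.8133 -0.6487 -4.7076] M [-0.0152  0.1231  0.0207] gap 0.10268989767565868 q6 0.09735092767204075
```

View pics/s7a.png

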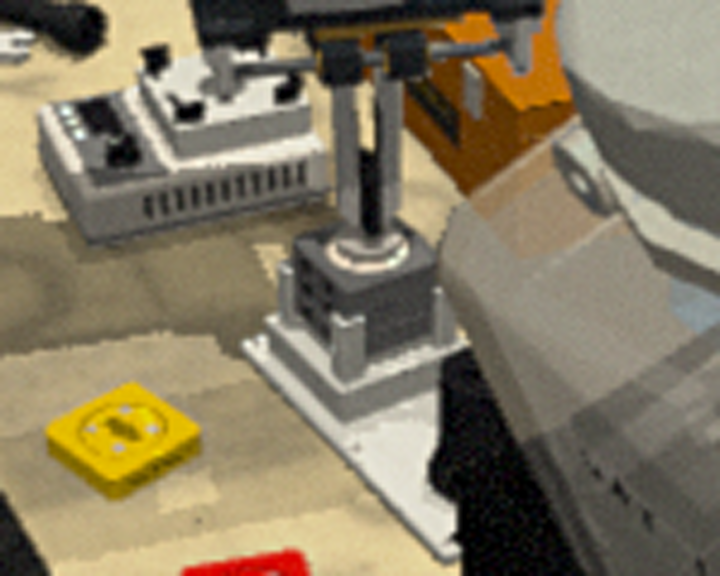

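The whole stack hangs on the spindle (about 4 N of added weight, and all three heads rise together). Lifting clear.

```bash
python3 -m crank '[[0,-0.3,0,0,0,0,1],[0,-0.8,0,0,0,0,1],[0,-1.5,0,0,0,0,1],[0,-2.3,0,0,0,0,1],[0,-3,0,0,0,0,1]]';python3 -m crank '[[0,-0.7,0,0,0,0,1],[0,-1.4,0,0,0,0,1],[0,-2.1,0,0,0,0,1],[0,-2.7,0,0,0,0,1],[0,-3,0,0,0,0,1]]';python3 -m crank '[[0,-0.2,0,0,0,0,1],[0,-0.3,0,0,0,0,1],[0,-0.3,0,0,0,0,1],[0,-0.3,0,0,0,0,1],[0,-0.3,0,0,0,0,1]]';python3 -c "
from h import *
import cv2
st()
for n in ('scene','top','wrist'):
    im=read_camera(n)[:,:,::-1];cv2.imwrite(f'pics/{n}8.png',im)
    if n=='scene':cv2.imwrite('pics/s8a.png',cv2.resize(im[100:250,180:330],None,fx=4,fy=4,interpolation=cv2.INTER_CUBIC))
    if n=='top':cv2.imwrite('pics/t8a.png',cv2.resize(im[140:240,110:310],None,fx=4,fy=4,interpolation=cv2.INTER_CUBIC))
"
```

```text
t: 18.57
eef_pos: [0.5533, -0.0832, 0.1402]
ee_rot: [0.699, -0.11, 0.11, -0.698]
force: [-0.1, -0.2, -5.0]
finger_gap: 0.1
t: 18.98
eef_pos: [0.5534, -0.0832, 0.17]
ee_rot: [0.699, -0.11, 0.11, -0.698]
force: [0.5, 0.1, -5.0]
finger_gap: 0.106
t: 19.4
eef_pos: [0.553, -0.0831, 0.1716]
ee_rot: [-0.699, 0.11, -0.11, 0.699]
force: [0.2, 0.6, -4.5]
finger_gap: 0.099
t 19.4 tcp [ 0.553  -0.0831  0.1716] yaw -1.882823235739726 tilt [-0.0005  0.0001] F [ 0.2433  0.6128 -4.4639] M [-0.0733  0.0743 -0.0943] gap 0.0994303079927901 q6 0.097360526029135
```

View pics/s8a.png

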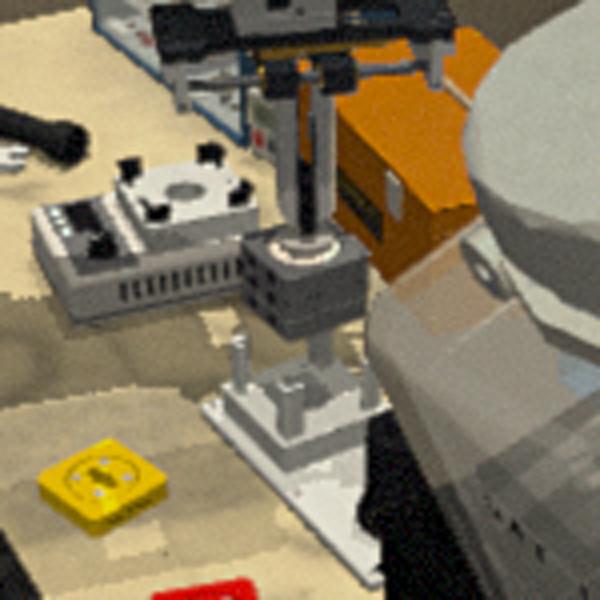

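View pics/wrist8.png

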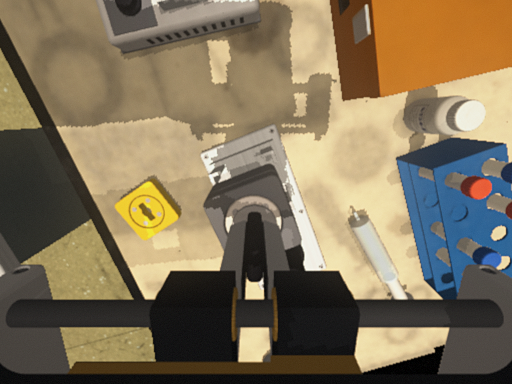

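The stack hangs intact and clear of the jig, and the drive is at the top of the wrist view. I'll move to a viewpoint just short of the drive, turning to its yaw.

```bash
python3 -c "
from h import *
tgt([.57,.055,.172],1.09,sign=-1)"
```

```text
-1 shift cm [-2.6285 -0.0245 13.6659] rv [ 0.0001  0.1688 -0.0003]
```

```bash
python3 -m crank '[[-0.1,0,0.5,0,0.01,0,1],[-0.3,0,1.5,0,0.03,0,1],[-0.6,0,3,0,0.05,0,1],[-0.9,0,4.5,0,0.07,0,1],[-1.2,0,6,0,0.09,0,1]]';python3 -c "
from h import *
tgt([.57,.055,.172],1.09,sign=-1)"
```

```text
t: 19.97
eef_pos: [0.5601, -0.0214, 0.1719]
ee_rot: [-0.693, 0.142, -0.142, 0.693]
force: [0.6, 0.4, -5.0]
finger_gap: 0.106
-1 shift cm [-2.0957 -0.0068  7.4142] rv [-0.0001  0.077  -0.0001]
```

```bash
python3 -m crank '[[-0.4,0,1.5,0,0.02,0,1],[-0.9,0,3.2,0,0.04,0,1],[-1.4,0,4.9,0,0.06,0,1],[-1.8,0,6.4,0,0.077,0,1],[-2.1,0,7.4,0,0.077,0,1]]';python3 -m crank '[[0,0,0,0,0,0,1],[0,0,0,0,0,0,1],[0,0,0,0,0,0,1],[0,0,0,0,0,0,1],[0,0,0,0,0,0,1]]';python3 - <<'E'
from h import *
import cv2,json
s=st();m=camera_model('wrist');im=read_camera('wrist')[:,:,::-1];cv2.imwrite('pics/w9.png',im)
json.dump({k:np.array(v).tolist() for k,v in m.items()},open('w9.json','w'))
V=np.array(m['view']);print("cam",-V[:3,:3].T@V[:3,3])
E
```

```text
t: 20.38
eef_pos: [0.5698, 0.0556, 0.1719]
ee_rot: [-0.687, 0.168, -0.168, 0.687]
force: [0.1, 0.3, -5.6]
finger_gap: 0.104
t: 20.8
eef_pos: [0.5697, 0.0533, 0.1719]
ee_rot: [0.687, -0.168, 0.168, -0.687]
force: [0.0, 0.3, -4.7]
finger_gap: 0.103
t 20.8 tcp [0.5697 0.0533 0.1719] yaw -2.0506039066958097 tilt [-0.0001 -0.0001] F [ 0.0434  0.349  -4.7473] M [-0.0716  0.0884  0.0152] gap 0.10349243345471867 q6 0.5091694745854363
cam [0.6077 0.1266 0.3506]
```

View pics/w9.png

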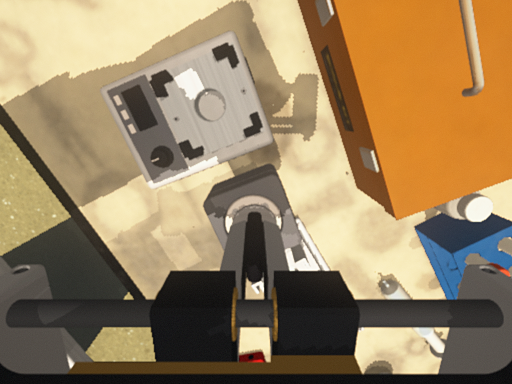

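```bash
python3 -c "
import cv2
im=cv2.imread('pics/w9.png')
cv2.imwrite('pics/w9a.png',cv2.resize(im[25:165,140:280],None,fx=4.2,fy=4.2,interpolation=cv2.INTER_CUBIC))
cv2.imwrite('pics/w9b.png',cv2.resize(im[155:275,190:310],None,fx=4.8,fy=4.8,interpolation=cv2.INTER_CUBIC))"
```

```text
(no output)
```

View pics/w9a.png

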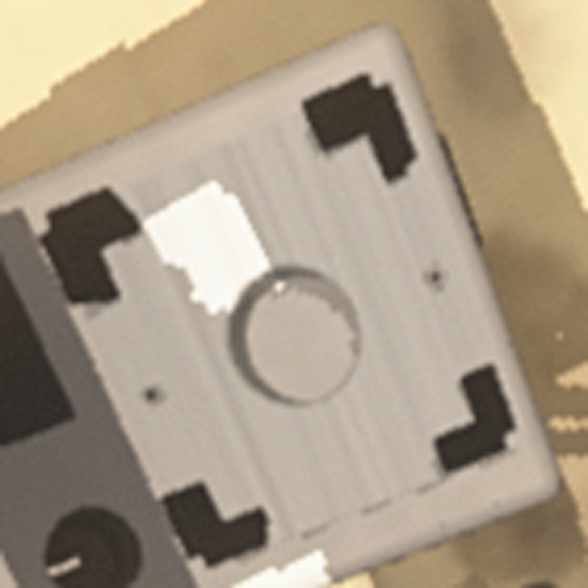

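View pics/w9b.png

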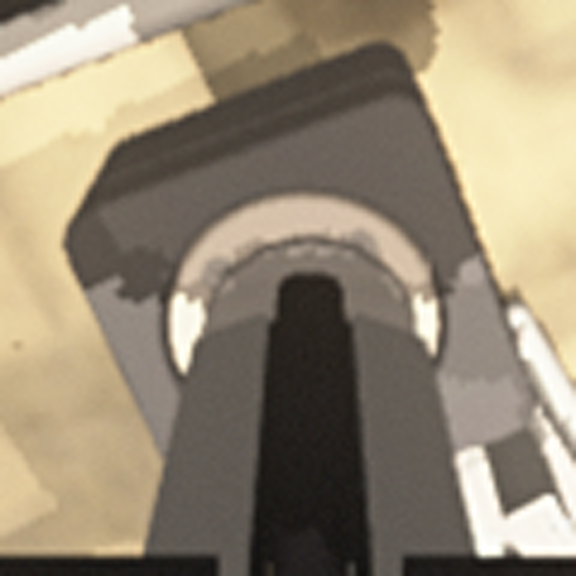

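```bash
python3 - <<'E'
from h import *
import json
m=json.load(open('w9.json'));s=st()
def A(x,y,z): return bp(m,140+(x+.5)/4.2-.5,25+(y+.5)/4.2-.5,z)
def B(x,y,z): return bp(m,190+(x+.5)/4.8-.5,155+(y+.5)/4.8-.5,z)
print("hole",A(230,336,.068),A(360,336,.068),A(297,265,.068),A(296,406,.068))
a,b=A(436,279,.068),A(152,394,.068);print("screws",a,b,(a+b)/2,np.arctan2(*(a-b)[1::-1]),np.linalg.norm(a-b))
G=[A(372,76,.083),A(510,435,.083),A(212,562,.083),A(45,238,.083)];print("guides",G,np.mean(G,0))
zt=.153
for n,p,q in(("front",(110,198),(400,96)),("right",(425,115),(500,290)),("left",(95,300),(160,445))):
    a,b=B(*p,zt),B(*q,zt);print(n,a,b,np.arctan2(*(a-b)[1::-1]))
c=.0925+.068
print("rotor L R T",B(165,320,zt-.0005),B(443,310,zt-.0005),B(300,194,zt-.0005))
print("collar T",B(310,238,c),"under tcp",s['eef_pos'])
E
```

```text
t 20.85 tcp [0.5698 0.0534 0.172 ] yaw -2.0504780766390254 tilt [ 0. -0.] F [ 0.4574  0.2667 -5.1843] M [-0.0526  0.0738  0.001 ] gap 0.10451884770165851 q6 0.5091815122719122
hole [0.5591 0.1626 0.068 ] [0.5867 0.1483 0.068 ] [0.5813 0.169  0.068 ] [0.565  0.1413 0.068 ]
screws [0.6089 0.1511 0.068 ] [0.5354 0.1599 0.068 ] [0.5721 0.1555 0.068 ] -0.11850774908303599 0.07403264722809619
guides [array([0.6159, 0.192 , 0.083 ]), array([0.608, 0.112, 0.083]), array([0.5312, 0.1186, 0.083 ]), array([0.536 , 0.1973, 0.083 ])] [0.5728 0.1549 0.083 ]
front [0.5514 0.0877 0.153 ] [0.6004 0.0812 0.153 ] 3.0087416620110403
right [0.6025 0.0766 0.153 ] [0.6005 0.0443 0.153 ] 1.5079908576149097
left [0.5404 0.0736 0.153 ] [0.5369 0.0455 0.153 ] 1.4463390196235966
rotor L R T [0.5488 0.065  0.1525] [0.5906 0.0453 0.1525] [0.5789 0.074  0.1525]
collar T [0.5781 0.0691 0.1605] under tcp [0.5698 0.0534 0.172 ]
```

```bash
python3 -c "
from h import *
tgt([.5727,.1558,.172],1.09,sign=-1)"
```

```text
-1 shift cm [-4.4645 -0.0024  9.2196] rv [0.     0.0011 0.0001]
```

```bash
python3 -m crank '[[-0.2,0,0.4,0,0,0,1],[-0.6,0,1.3,0,0,0,1],[-1.1,0,2.3,0,0,0,1],[-1.6,0,3.4,0,0,0,1],[-2.2,0,4.6,0,0,0,1]]';python3 -m crank '[[-0.6,0,1.2,0,0,0,1],[-1.2,0,2.4,0,0,0,1],[-1.7,0,3.5,0,0,0,1],[-2.1,0,4.3,0,0,0,1],[-2.26,0,4.6,0,0,0,1]]';python3 -m crank '[[0,0,0,0,0,0,1],[0,0,0,0,0,0,1],[0,0.3,0,0,0,0,1],[0,0.7,0,0,0,0,1],[0,1,0,0,0,0,1]]';python3 - <<'E'
from h import *
import cv2,json
s=st();m=camera_model('wrist');im=read_camera('wrist')[:,:,::-1];cv2.imwrite('pics/w10.png',im)
tgt([.5727,.1558,.162],1.09,sign=-1)
json.dump({k:np.array(v).tolist() for k,v in m.items()},open('w10.json','w'))
cv2.imwrite('pics/w10a.png',cv2.resize(im[130:290,160:330],None,fx=4,fy=4,interpolation=cv2.INTER_CUBIC))
im=read_camera('scene')[:,:,::-1];cv2.imwrite('pics/s10.png',im)
cv2.imwrite('pics/s10a.png',cv2.resize(im[90:210,160:310],None,fx=4.8,fy=4.8,interpolation=cv2.INTER_CUBIC))
E
```

```text
t: 21.27
eef_pos: [0.5714, 0.1064, 0.172]
ee_rot: [-0.687, 0.168, -0.168, 0.687]
force: [-0.1, 0.1, -5.5]
finger_gap: 0.105
t: 21.68
eef_pos: [0.5725, 0.1578, 0.1718]
ee_rot: [-0.687, 0.167, -0.167, 0.687]
force: [-0.0, 0.1, -4.7]
finger_gap: 0.102
t: 22.1
eef_pos: [0.5725, 0.1556, 0.1614]
ee_rot: [0.687, -0.168, 0.168, -0.687]
force: [-0.9, 0.4, -4.2]
finger_gap: 0.104
t 22.1 tcp [0.5725 0.1556 0.1614] yaw -2.0504722444214147 tilt [-0.0004 -0.0001] F [-0.929   0.3571 -4.1926] M [-0.0514  0.1698  0.0264] gap 0.103805600352044 q6 0.6833945818292223
-1 shift cm [ 0.0327 -0.1266  0.0294] rv [ 0.0009  0.0012 -0.001 ]
```

View pics/w10a.png

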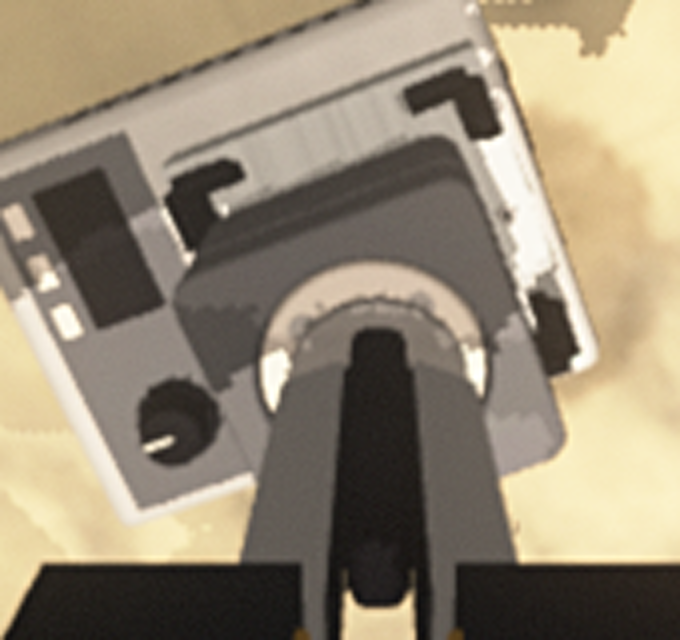

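View pics/s10a.png

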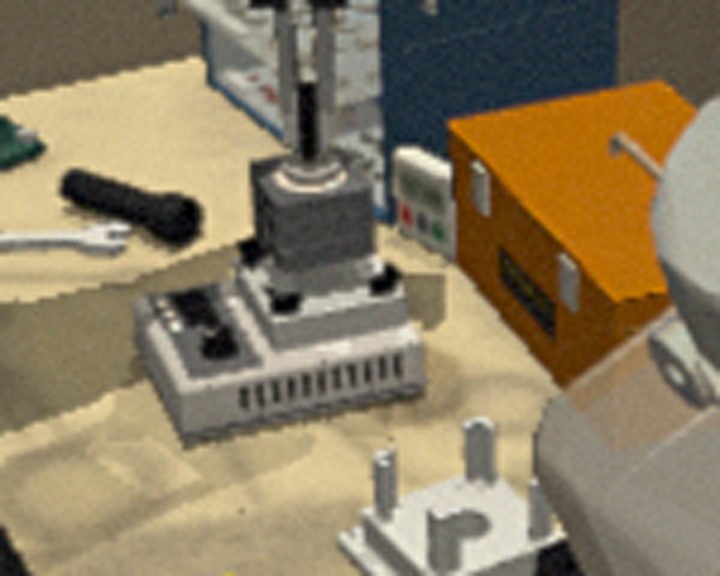

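```bash
python3 - <<'E'
import cv2
im=cv2.imread('pics/w10.png')
cv2.imwrite('pics/w10b.png',cv2.resize(im[135:215,195:310],None,fx=6.9,fy=6.9,interpolation=cv2.INTER_CUBIC))
E
```

```text
(no output)
```

View pics/w10b.png

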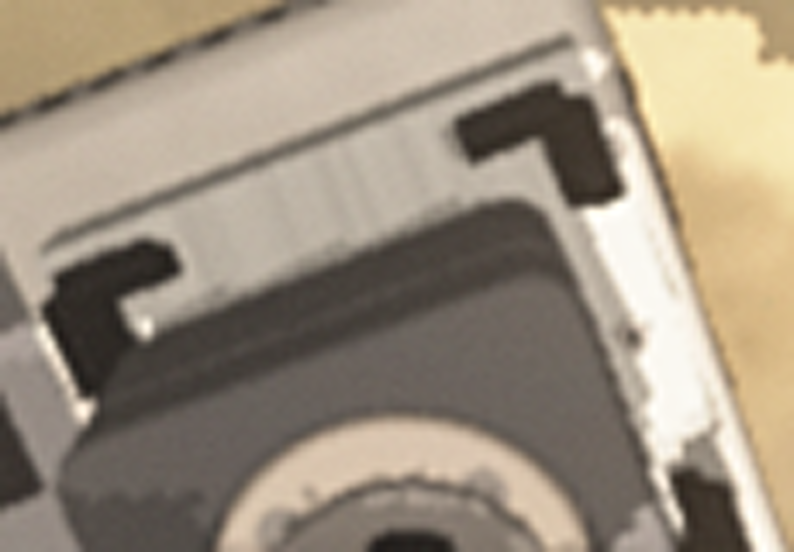

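```bash
python3 - <<'E'
from h import *
import json
m=json.load(open('w10.json'))
def B(x,y,z): return bp(m,195+(x+.5)/6.9-.5,135+(y+.5)/6.9-.5,z)
for n,p,q,z in(("plate",(45,245),(570,40),.068),("case",(0,118),(240,18),.046),("headbot",(155,335),(480,203),.0945),("headtop",(130,410),(540,270),.1425),("headright",(575,295),(660,500),.1425),("guides",(118,300),(547,148),.083),("guides outer",(45,305),(555,85),.083)):
    a,b=B(*p,z),B(*q,z);print(n,a,b,np.arctan2(*(b-a)[1::-1]))
E
```

```text
plate [0.5365 0.2051 0.068 ] [0.6197 0.196  0.068 ] -0.10944897731842146
case [0.5346 0.2242 0.046 ] [0.5761 0.2202 0.046 ] -0.09516884685106818
headbot [0.5507 0.1896 0.0945] [0.5986 0.1853 0.0945] -0.08907385851261816
headtop [0.5556 0.1911 0.1425] [0.6034 0.1842 0.1425] -0.14244126074591498
headright [0.6056 0.1799 0.1425] [0.6036 0.154  0.1425] -1.6447049597609904
guides [0.5457 0.1947 0.083 ] [0.6098 0.1859 0.083 ] -0.1365588267043567
guides outer [0.5361 0.1989 0.083 ] [0.6147 0.1932 0.083 ] -0.07210943546118206
```

Head and guides agree in angle (about -0.105) and position within roughly 1–2 mm. I'll nudge +1 mm in x and lower into the lead-in with checks.

```bash
python3 -m crank '[[0.05,0.2,0.03,0,0,0,1],[0.09,0.5,0.05,0,0,0,1],[0.09,0.8,0.05,0,0,0,1],[0.09,1.1,0.05,0,0,0,1],[0.09,1.2,0.05,0,0,0,1]]';python3 -c "
from h import *
st()";python3 -m crank '[[0,0.1,0,0,0,0,1],[0,0.3,0,0,0,0,1],[0,0.5,0,0,0,0,1],[0,0.6,0,0,0,0,1],[0,0.6,0,0,0,0,1]]';python3 -c "
from h import *
st()"
```

```text
t: 22.62
eef_pos: [0.5734, 0.1561, 0.1493]
ee_rot: [0.687, -0.168, 0.167, -0.687]
force: [-0.0, -0.1, -4.8]
finger_gap: 0.101
t 22.62 tcp [0.5734 0.1561 0.1493] yaw -2.04981546370543 tilt [-0.0008 -0.0002] F [-0.0344 -0.0561 -4.7774] M [-0.0939  0.1481 -0.0144] gap 0.10125065006950404 q6 0.683251789914912
t: 23.03
eef_pos: [0.5735, 0.1561, 0.1436]
ee_rot: [0.687, -0.168, 0.168, -0.687]
force: [0.4, -0.1, -5.6]
finger_gap: 0.106
t 23.03 tcp [0.5735 0.1561 0.1436] yaw -2.0498276058393845 tilt [-0.0005 -0.0001] F [ 0.4271 -0.0538 -5.6302] M [0.0191 0.1279 0.0368] gap 0.10598346109091782 q6 0.6832467187063779
```

```bash
python3 -m crank '[[0,0.1,0,0,0,0,1],[0,0.2,0,0,0,0,1],[0,0.3,0,0,0,0,1],[0,0.4,0,0,0,0,1],[0,0.4,0,0,0,0,1]]';python3 -c "
from h import *
st()";python3 -m crank '[[0,0.1,0,0,0,0,1],[0,0.2,0,0,0,0,1],[0,0.3,0,0,0,0,1],[0,0.4,0,0,0,0,1],[0,0.4,0,0,0,0,1]]';python3 -c "
from h import *
import cv2
st()
im=read_camera('wrist')[:,:,::-1];cv2.imwrite('pics/w11.png',im)
cv2.imwrite('pics/w11a.png',cv2.resize(im[130:290,160:330],None,fx=4,fy=4,interpolation=cv2.INTER_CUBIC))"
```

```text
t: 23.45
eef_pos: [0.5735, 0.1562, 0.1397]
ee_rot: [0.687, -0.168, 0.168, -0.687]
force: [-0.4, 0.2, -5.2]
finger_gap: 0.104
t 23.45 tcp [0.5735 0.1562 0.1397] yaw -2.04979362375167 tilt [-0.0003 -0.0001] F [-0.4292  0.1722 -5.2105] M [-0.0487  0.0895 -0.0885] gap 0.10417476230056467 q6 0.6832525999463671
t: 23.87
eef_pos: [0.5735, 0.1562, 0.1357]
ee_rot: [0.687, -0.168, 0.168, -0.687]
force: [0.1, -0.8, -4.1]
finger_gap: 0.103
t 23.87 tcp [0.5735 0.1562 0.1357] yaw -2.0498252252083673 tilt [-0.0004 -0.0001] F [ 0.1267 -0.774  -4.1279] M [-0.0484  0.1514  0.024 ] gap 0.10269994111034884 q6 0.6832680522695909
```

View pics/w11a.png

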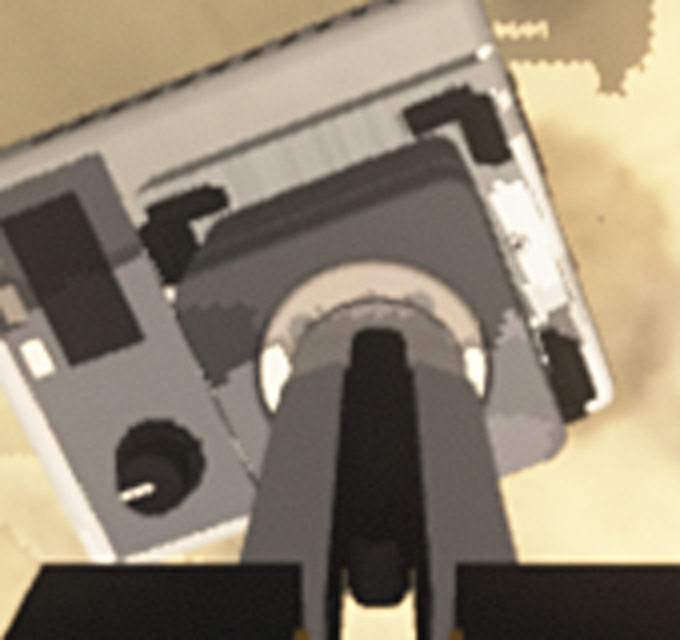

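The stack is between the guides with no side force. Continuing gently to touchdown.

```bash
python3 -m crank '[[0,0.05,0,0,0,0,1],[0,0.1,0,0,0,0,1],[0,0.15,0,0,0,0,1],[0,0.15,0,0,0,0,1],[0,0.15,0,0,0,0,1]]';python3 -c "
from h import *
st()";python3 -m crank '[[0,0.05,0,0,0,0,1],[0,0.1,0,0,0,0,1],[0,0.1,0,0,0,0,1],[0,0.1,0,0,0,0,1],[0,0.1,0,0,0,0,1]]';python3 -c "
from h import *
st()"
```

```text
t: 24.33
eef_pos: [0.5737, 0.1563, 0.1348]
ee_rot: [-0.687, 0.168, -0.168, 0.687]
force: [-0.9, 0.8, 0.1]
finger_gap: 0.106
t 24.33 tcp [0.5737 0.1563 0.1348] yaw -2.049766869842061 tilt [0.0005 0.0002] F [-0.8989  0.7645  0.127 ] M [0.092  0.1955 0.0208] gap 0.10614572683425985 q6 0.6832415241582642
t: 24.75
eef_pos: [0.5737, 0.1562, 0.1335]
ee_rot: [-0.687, 0.168, -0.168, 0.687]
force: [-1.0, 0.5, -1.6]
finger_gap: 0.103
t 24.75 tcp [0.5737 0.1562 0.1335] yaw -2.0498137257339746 tilt [0.0002 0.    ] F [-1.0059  0.5342 -1.5977] M [ 0.1297  0.1122 -0.0342] gap 0.10321100731219875 q6 0.683254232470123
```

The stack's weight came off at 0.135, as predicted, so head_1 is on the plate. Lowering the collar onto the top head.

```bash
python3 -m crank '[[0,0.05,0,0,0,0,1],[0,0.1,0,0,0,0,1],[0,0.15,0,0,0,0,1],[0,0.15,0,0,0,0,1],[0,0.15,0,0,0,0,1]]';python3 -c "
from h import *
st()";python3 -m crank '[[0,0.03,0,0,0,0,1],[0,0.06,0,0,0,0,1],[0,0.06,0,0,0,0,1],[0,0.06,0,0,0,0,1],[0,0.06,0,0,0,0,1]]';python3 -c "
from h import *
st()"
```

```text
t: 25.17
eef_pos: [0.5736, 0.1562, 0.1319]
ee_rot: [0.687, -0.168, 0.168, -0.687]
force: [0.2, 0.7, -1.1]
finger_gap: 0.101
t 25.17 tcp [0.5736 0.1562 0.1319] yaw -2.0498352608286003 tilt [ 0. -0.] F [ 0.2467  0.7261 -1.0574] M [ 0.0761  0.153  -0.0024] gap 0.10128537536759272 q6 0.6832753764928907
t: 25.58
eef_pos: [0.5737, 0.1562, 0.1319]
ee_rot: [-0.687, 0.168, -0.168, 0.687]
force: [-2.3, 0.5, 5.2]
finger_gap: 0.108
t 25.58 tcp [0.5737 0.1562 0.1319] yaw -2.049753381888013 tilt [0.0005 0.0001] F [-2.3477  0.4621  5.1875] M [-0.0377  0.7189  0.0038] gap 0.10818938777688329 q6 0.6832381893450152
```

Collar seated at 0.1319, at about 6 N. I'll verify with a picture, then unload and release.

```bash
python3 -m crank '[[0,-0.05,0,0,0,0,1],[0,-0.05,0,0,0,0,1],[0,-0.05,0,0,0,0,1],[0,-0.05,0,0,0,0,1],[0,-0.05,0,0,0,0,1]]' 10;python3 -c "
from h import *
import cv2
st()
im=read_camera('scene')[:,:,::-1];cv2.imwrite('pics/s12.png',im)
cv2.imwrite('pics/s12a.png',cv2.resize(im[90:210,160:310],None,fx=4.8,fy=4.8,interpolation=cv2.INTER_CUBIC))"
```

```text
t: 26.0
eef_pos: [0.5736, 0.1562, 0.1319]
ee_rot: [-0.687, 0.168, -0.168, 0.687]
force: [-1.0, 1.4, 2.0]
finger_gap: 0.106
t 26.0 tcp [0.5736 0.1562 0.1319] yaw -2.0498066402828834 tilt [0.0001 0.0001] F [-1.0344  1.3853  1.9503] M [ 0.157   0.2952 -0.041 ] gap 0.10553895557234079 q6 0.6832420616170678
```

View pics/s12a.png

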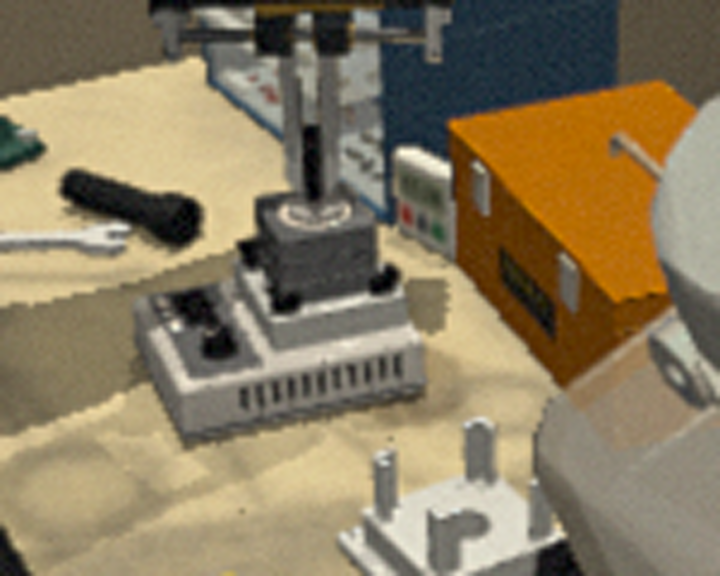

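The stack sits flat between the guides with the collar down. Releasing now.

```bash
python3 -m crank '[[0,0,0,0,0,0,0.6],[0,0,0,0,0,0,0.3],[0,0,0,0,0,0,0],[0,0,0,0,0,0,0],[0,0,0,0,0,0,0]]' 10;python3 -m crank '[[0,0,0,0,0,0,0],[0,-0.5,0,0,0,0,0],[0,-1.5,0,0,0,0,0],[0,-3,0,0,0,0,0],[0,-4.5,0,0,0,0,0]]';python3 -m crank '[[0,-2,0,0,0,0,0],[0,-4,0,0,0,0,0],[0,-6,0,0,0,0,0],[0,-8,0,0,0,0,0],[0,-8,0,0,0,0,0]]';python3 - <<'E'
from h import *
import cv2
st()
m=camera_model('wrist')
for n in ('wrist','scene','top'):
    im=read_camera(n)[:,:,::-1];cv2.imwrite(f'pics/{n}13.png',im)
    c={'wrist':im[100:290,130:330],'scene':im[90:210,160:310],'top':im[130:250,100:400]}[n]
    f={'wrist':3,'scene':4.8,'top':2.6}[n]
    cv2.imwrite(f'pics/{n}13a.png',cv2.resize(c,None,fx=f,fy=f,interpolation=cv2.INTER_CUBIC))
E
```

```text
t: 26.47
eef_pos: [0.5736, 0.1561, 0.1318]
ee_rot: [0.687, -0.168, 0.168, -0.687]
force: [0.1, 0.0, -0.6]
finger_gap: 0.424
t: 26.88
eef_pos: [0.5736, 0.1562, 0.1782]
ee_rot: [-0.687, 0.168, -0.168, 0.687]
force: [0.0, 0.5, -0.2]
finger_gap: 0.501
t: 27.3
eef_pos: [0.5746, 0.1565, 0.2621]
ee_rot: [-0.686, 0.165, -0.17, 0.688]
force: [0.3, 0.0, 0.0]
finger_gap: 0.502
t 27.3 tcp [0.5746 0.1565 0.2621] yaw -2.049714995104438 tilt [0.0069 0.0014] F [0.2641 0.0001 0.027 ] M [-0.1089  0.1662 -0.0374] gap 0.5019695712432249 q6 0.6832370555036846
```

View pics/wrist13a.png

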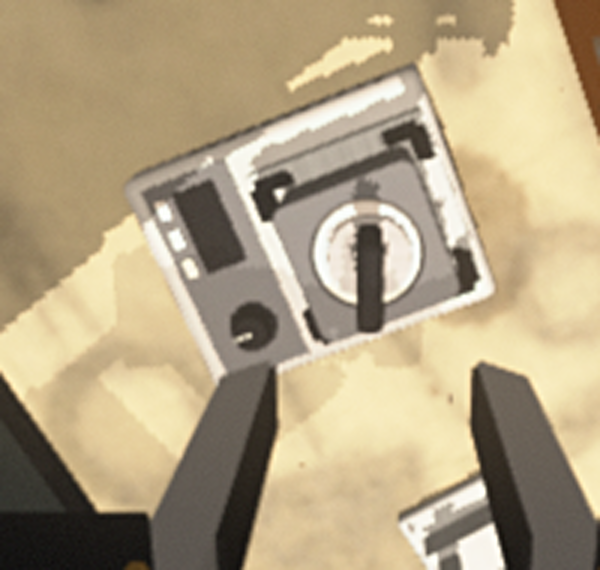

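View pics/scene13a.png

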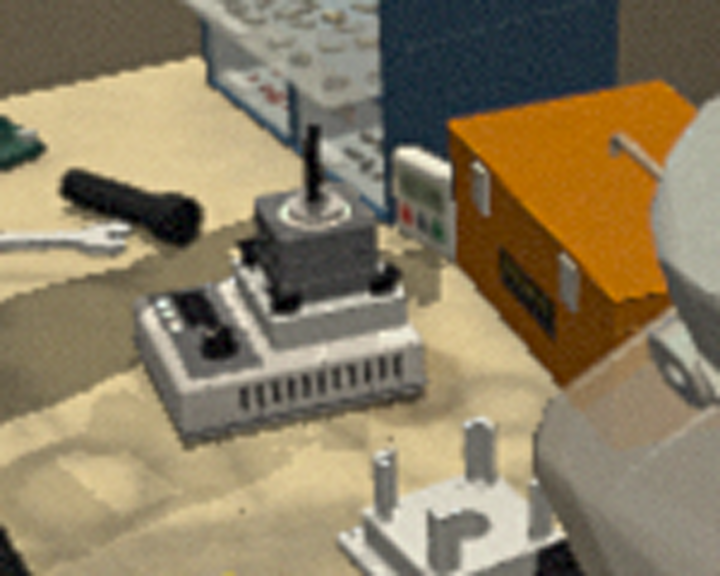

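View pics/top13a.png

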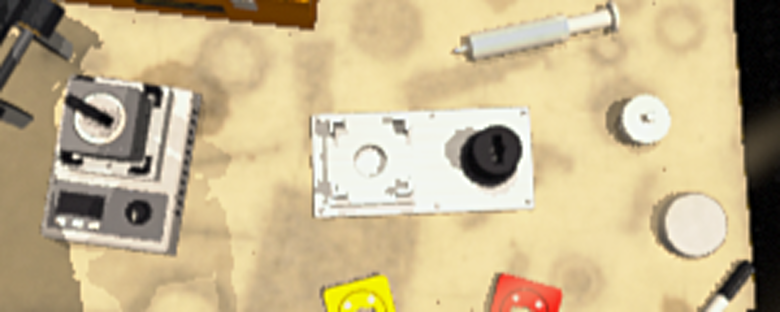

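The pictures show the stack square and flat between all four guides, with the spindle upright and its collar on the top head. The filter, cap and syringe haven't moved. I'll let the arm settle, then hand in.

```bash
python3 -m crank '[[0,0,0,0,0,0,0],[0,0,0,0,0,0,0],[0,0,0,0,0,0,0],[0,0,0,0,0,0,0],[0,0,0,0,0,0,0]]'; python3 -c "
from cell import *
print(close_job())"
```

```text
t: 27.87
eef_pos: [0.5736, 0.1562, 0.2566]
ee_rot: [0.687, -0.168, 0.168, -0.687]
force: [0.8, -0.5, 0.3]
finger_gap: 0.503
the job is handed in; nothing more can be done
None
```

The three-head stack is on the pump drive with the spindle standing in it, and the job was handed in at about 28 s of the 72 s allowed. No verdict is reported, so this rests on my own readings.

- **Threading:** I took the spindle from the post and lowered it through the heads. The first two slots needed no turn. The lowest rotor was felt at about 6 N and its slot found with a 0.2 rad turn. The collar seated on the top head at about 9 N.
- **Hooking and lifting:** I turned the spindle about 1.15 rad and lifted. The added weight of about 4 N and the pictures showed all three heads hanging together.
- **Setting down:** The weight came off at TCP height 0.135 m, as predicted. The collar came to rest at 0.1319 m with about 6 N, and only then did I let go.
- **Last checks:** The pictures show the stack flat and square between all four guides and the spindle upright with its collar down. The filter, cap and syringe look unmoved, judged by eye only. The wrist force read about zero after release.
- **Disagreements:** The top camera placed things 2–3 mm away from the wrist camera, so I used the wrist camera. Estimates of the drive's yaw ranged from about -0.06 to -0.14 rad, and the hanging head's edges spread similarly. I used about -0.105 rad, and the stack went between the guides without side force.

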